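# Turn an opened engine control unit over in the board positioner

## Task

The engine control unit in the board positioner has to be turned over so that its solder side can be worked on. First lift its loose lid straight up off its two tight dowels, keeping it level, and lay it right way up in the middle of the black rubber mat. Then make sure the carrier is snapped in under its spring bolt - press it home if it is not - and prove it by giving its blue grip fin a firm upward tug against the bolt without straining it; only then swing the frame right over to its stop by the red bar, with the carrier still latched in it, let go, and leave everything else on the bench where it is.

Things in the scene. Friction and masses are not known exactly. Their poses are not given: they have to be found in the camera images.
- positioner: Board positioner fixed on the bench: base plate 170 (x) x 225 x 12 mm, two grey uprights 44 mm wide, outer faces 100 mm either side of the middle, tops 147 mm above the bench; a black friction knob reaches y = 118 mm. Origin: centre of the base's underside. The turning axis runs along its own y, 125 mm above the bench.
- frame (a joint): Angle of the turning frame, rad. 0: against a stop, carrier right way up, red bar on the positioner's -x side. It grows as the bar swings up and over to the +x side, to the stop at 3.14: carrier upside down. A friction brake holds it at any angle; the bar needs about 10 N to move. Pressing on the fin with over 25 N would turn it.
- frame_axis (a point): Middle of the turning frame, on its axis; its axes turn with the frame (x from the red bar towards the bolt, z up while the joint reads 0). The aluminium frame reaches 71 mm either way along x and 69 mm along y, from z = -18 to 0 mm; the bolt housing goes on to x = 97 mm, z = 9 mm, the bolt's knob to x = 117 mm.
- turn_bar (a point): Middle of the red round bar by which the frame is turned: 12 mm thick, along the frame's y, on two legs 90 mm apart; clear gap of 41 mm between bar and frame. It lies 118 mm from the turning axis and swings over the top in a half circle. The round bar may turn within a pinch, so the gripper can point down all the way.
- carrier: Blue plate 116 (x) x 110 x 3 mm carrying the opened black control unit (walls to z = 30 mm, x -46 to 28, y -52 to 52; connectors at +y out to 73). 0.45 kg. Origin: centre of the underside, z out of the open side. Seated, it lies 12 mm below frame_axis. Its -x edge hooks under a keeper, the bolt holds its +x edge with 1 mm play; if not snapped in, that edge lies 7 to 9 mm high on the bolt.
- grip_fin (a point): Centre of the top of the carrier's blue grip fin (carrier x = 38, z = 59 mm): 10 mm thick along x, 46 mm along y, standing 29 mm above the unit's walls, 7 mm from the lid. A push of 10 to 15 N (it gives way with a snap) down on it snaps the carrier in; a proper tug is 10 to 15 N up, which the bolt resists. Not snapped in, it comes up with 2 to 3 N.
- strike_lip (a point): Point on the underside of the carrier's +x edge, under the bolt (carrier x = 56 mm, y = 0, z = 0). In frame_axis coordinates its z is -12 mm when seated, about -11 mm while tugged against the bolt, -5 to -3 mm when lying on top of the bolt.
- bolt: Brass spring bolt of the frame, 24 mm wide, 9 mm high, sliding along the frame's x; slope of 45 degrees on top, flat below. Origin: lower front edge of its nose; out, it stands at x = 54 mm, z = -8 mm from frame_axis and covers 4 mm of the carrier's edge. Its spring pushes it out with 6 N; it can be driven back 12 mm. Pulls of over 30 N would strain it.
- lid_seat (a point): Centre of the lid's seat on top of the control unit's walls (carrier x = -10 mm, y = 0, z = 30 mm). Two steel dowels of 6 mm stand on the walls at (-27, -43) and (27, 43) mm from it, 15 mm high.
- lid: Cast aluminium lid of the control unit, 72 (x) x 104 (y) x 5 mm, 0.16 kg, loose on the two dowels (holes 7 mm, at (-27, -43) and (27, 43) mm). In its middle a dome 44 (x) x 32 (y) mm stands up to 27 mm above the underside: grasp it across its 32 mm. Origin: centre of the underside, z up.
- mat: Black rubber mat 180 x 180 x 3 mm fixed on the bench, to the left or the right of the positioner. Origin: centre of the underside.
- spare_unit: Bystander: spare control unit, aluminium, 130 x 100 x 34 mm plus connectors 30 mm out at +y, at the other side from the mat. Origin: centre of the underside.
- bottom_cover: Bystander: flat bottom cover of the control unit, 72 x 104 x 5 mm, without dome. Origin: centre of the underside.
- screwdriver: Bystander: screwdriver 190 mm long.
- screw_dish: Bystander: steel screw dish, 90 mm across, 25 mm high.
- interface_box: Bystander: interface box 122 x 79 x 31 mm.
- parts_box: Bystander: clear parts box 200 x 130 x 40 mm.
- cleaner_can: Bystander: contact cleaner can, 56 mm across, 190 mm high.
Mind the look-alikes: they are no part of the job. Leave any purple look-alike of the lid alone.

How it is judged:
By the outcome, as a careful person would: the job done as asked, in the order asked, and still so for the second after the job is handed in, with the robot touching nothing.
It also fails if it takes over 72 s, if anything falls off the work surface, if the arm or the gripper's body presses on something with over 40 N, if the wrist force passes 120 N, or if a joint passes its speed limit or range.

## Robot

A 6-joint arm with a two-finger parallel gripper is mounted at the origin on the work surface. World frame = base frame: x ahead of the robot, y to its left, z up, the work surface at z = 0. Lengths are in mm, angles in rad, forces in N, time in s.
With the tool pointing down it reaches from about 300 to 875 mm from the base axis. Payload 6.4 kg.
Tool frame: the origin (TCP) lies at the very end of the fingers, on their centre line; the grasp point (between the pads) lies 19 mm behind it (arm.grasp_offset is the distance from the TCP to the grasp point, in mm); z points along the fingers, y is the direction in which the jaws open and shut (so a half turn about z gives the same grasp; the last joint's range is limited). The gripper opens to 88 mm and grips with 3 to 60 N. Pads are 18 mm wide; open, the fingers measure 123 mm over their backs; the gripper's body (75 mm by 187 mm) begins 45 mm behind the grasp point.
Start: joints at [-1.364, 0.181, 1.607, -0, 1.354, -0.206], TCP at [230.693, -526.708, 202.114] pointing down, gripper open.
Joint ranges: [-2.99, 2.99], [-0.89, 2.07], [0.3, 2.58], [-1.14, 4.28], [0, 2.63], [-3.12, 3.12]. Speed limits (rad/s): [2.57, 2.57, 3.01, 3.14, 3.14, 3.14].

## Interface

Orientations are given as a rotation vector (axis times angle).
In Python, from cell import arm, eyes gives the robot as it stands.
- The arm moves only by the tool arm_command, never from a script. Its argument "rows" is a list of rows, each an object of numbers: "dx", "dy", "dz": the shift along the tool's x, y, z in cm; "spin": the turn about the tool's z in rad. In form: [{"dx": .., "dy": .., "dz": .., "spin": ..}, ...]. A call has 1 to 5 rows; each row shifts and turns the pose as measured when the row begins, along the tool's axes as they then stand; what a row does not reach is not made up. A row lasts 1/8 s, in which the tool goes at most 62.5 mm and 10.7 degrees, less where a joint would pass 70% of its speed; a pose out of reach is approached as far as the arm can. A call is refused whole if a number of a shift passes 6.25 or a number of a turn 0.188, either way. A call with a gripper value outside its range is refused whole. "fingers" is the opening, from -1 (shut) to 1 (fully open), so that 0 is half open, set as the call begins (left out, the last holds). The fingers move at their own pace and stop on an object; the grip force is fixed at half the most. Time passes only in rows, so rows that do not move let the fingers close. It gives the time, the measured TCP pose, the force and the opening at its end, in the units of the state.
- arm.observe(): the state, without advancing time (a new reading comes with each control period).
- eyes.camera(name): name is "scene" or "top" or "wrist"; returns the picture (400x640x3 uint8, red, green, blue); there is no depth.
- eyes.calibration(name): a dict with "fx", "fy", "cx", "cy" (pixels), "cam_to_world" (4x4, takes a point from camera to world coordinates); the wrist camera has in their place "hand_eye" (4x4, takes a point from camera to tool coordinates, whose origin is the TCP and whose axes are the flange's). Camera axes: x right, y down, z forward; pixel columns grow to the right and rows downward; lengths in mm; the calibration is good to about 2 mm. A picture is of the moment at which its call begins: read the wrist's pose just before it. calibration takes no time and is no camera call.
- arm.hand_in(): hands the job in, once; it reports no verdict.
The state is a dict: "t": time; "joints": joint angles; "joint_vel": joint speeds; "tau": joint torques, N m; "position": TCP position; "tool_rot": TCP orientation; "ft_force": force on the tool from outside, world axes, zero at the start; "moment": the same for the moment, N m; "grip_width": finger opening in mm.
Only numpy, scipy, OpenCV 4.12 (cv2) and the standard library are available. Lean on these libraries where they do the work, as an engineer would, in place of code of your own. Each camera call takes 0.05 s, during which the arm holds its last target.

## Working session

There is one attempt and no reset: what is moved stays moved. The work goes in short steps, Python scripts to look and compute and a tool call to move; the robot and the scene stay as the last step left them, time stands still between calls to the robot, and variables do not carry over. Pictures are saved under pics/ and viewed, and the job is handed in when it is done.

Besides the shell and the picture viewer there is one more tool, called after ">>>" as a command line: name --argument value ..., lists and objects as JSON in quotes. arm_command: Moves the arm, as the interface text tells. Its arguments: {"type":"object","properties":{"rows":{"type":"array","items":{"type":"object","properties":{"dx":{"type":"number"},"dy":{"type":"number"},"dz":{"type":"number"},"spin":{"type":"number"}}}},"fingers":{"type":"number"}},"required":["rows"]}

```bash
mkdir -p pics; ls
python3 - <<'E'
from cell import arm, eyes
import cv2,numpy as np
print(arm.observe())
for n in ("scene","top","wrist"):
    im=eyes.camera(n); cv2.imwrite(f"pics/{n}0.png",im[:,:,::-1])
    c=eyes.calibration(n); print(n,{k:np.round(v,3).tolist() for k,v in c.items()})
E
```

```text
pics
{'t': 0.0, 'joints': array([-1.36430024e+00,  1.81533364e-01,  1.60798998e+00,  3.88070794e-06,
        1.35377110e+00, -2.06259047e-01]), 'joint_vel': array([-1.32399252e-04,  4.77116773e-04,  7.03673188e-06, -2.26909720e-03,
        4.28188058e-04, -6.70277370e-04]), 'tau': array([ 2.52655380e-03, -4.33861542e+01, -3.41847074e+01,  7.04359473e-02,
        3.86656530e-02, -1.43782463e-04]), 'position': array([ 230.56927989, -526.11180123,  201.22320717]), 'tool_rot': array([-3.07326148e+00, -6.43411611e-01, -5.63181332e-06]), 'ft_force': array([-0.29914007,  0.72719395,  0.53512948]), 'moment': array([-0.06071663,  0.00764226,  0.00752376]), 'grip_width': 88.14308382031832}
scene {'fx': 468.302, 'fy': 468.302, 'cx': 317.473, 'cy': 193.085, 'cam_to_world': [[0.719, 0.547, -0.428, 1258.744], [0.694, -0.581, 0.425, -684.486], [-0.016, -0.603, -0.797, 1474.501], [0.0, 0.0, 0.0, 1.0]]}
top {'fx': 463.525, 'fy': 463.525, 'cx': 317.629, 'cy': 201.778, 'cam_to_world': [[0.018, -0.996, 0.082, 436.418], [-1.0, -0.017, 0.02, -2.505], [-0.019, -0.083, -0.996, 1837.622], [0.0, 0.0, 0.0, 1.0]]}
wrist {'fx': 350.526, 'fy': 350.526, 'cx': 321.393, 'cy': 202.691, 'hand_eye': [[0.001, -0.953, -0.302, 78.733], [1.0, 0.001, 0.001, 0.35], [-0.0, -0.302, 0.953, -183.595], [0.0, 0.0, 0.0, 1.0]]}
```

View pics/scene0.png

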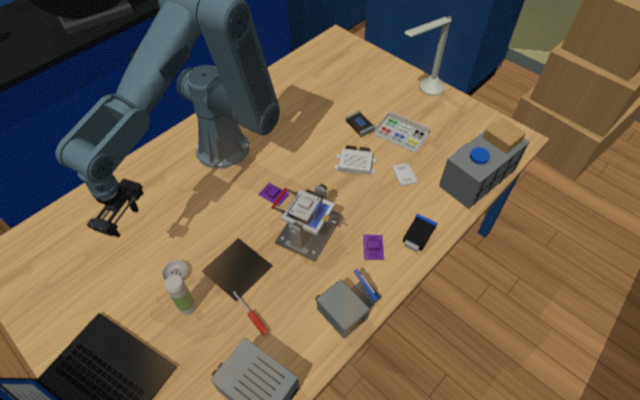

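View pics/top0.png

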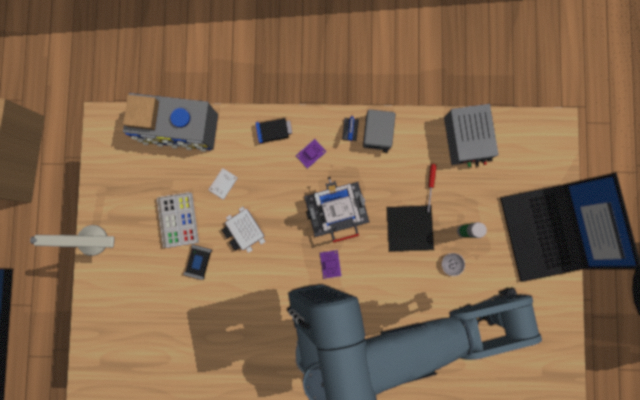

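View pics/wrist0.png

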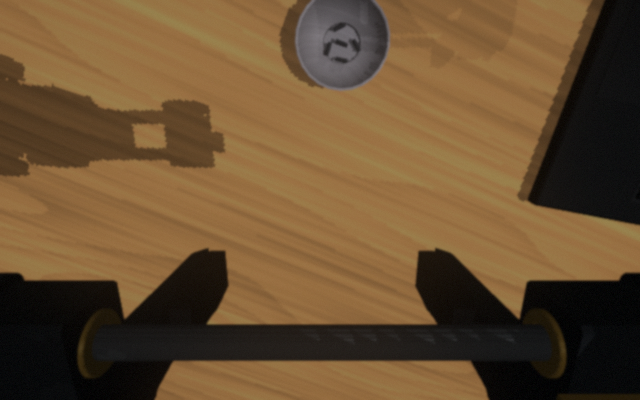

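The scene shows the positioner with its lid at scene (308,210) / top (338,208). The mat is at top (410,228), there are purple decoys at top (311,153) and (330,264), and the spare unit is at top (243,228). I'll enlarge the positioner.

Run:
```python
import cv2
t=cv2.imread("pics/top0.png")[160:280,290:450]; cv2.imwrite("pics/top0c.png",cv2.resize(t,None,fx=5,fy=5,interpolation=cv2.INTER_CUBIC))
t=cv2.imread("pics/scene0.png")[170:290,200:360]; cv2.imwrite("pics/scene0c.png",cv2.resize(t,None,fx=5,fy=5,interpolation=cv2.INTER_CUBIC))
```

```text
(no output)
```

View pics/top0c.png

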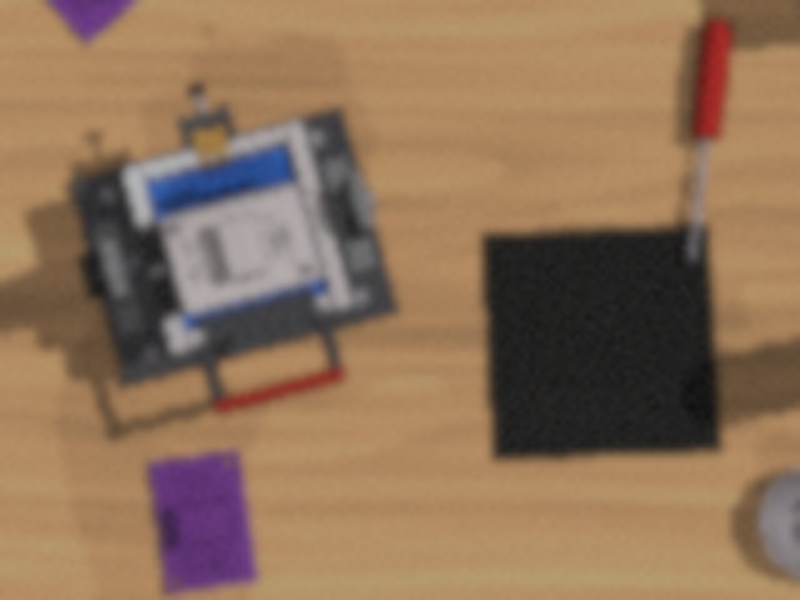

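View pics/scene0c.png

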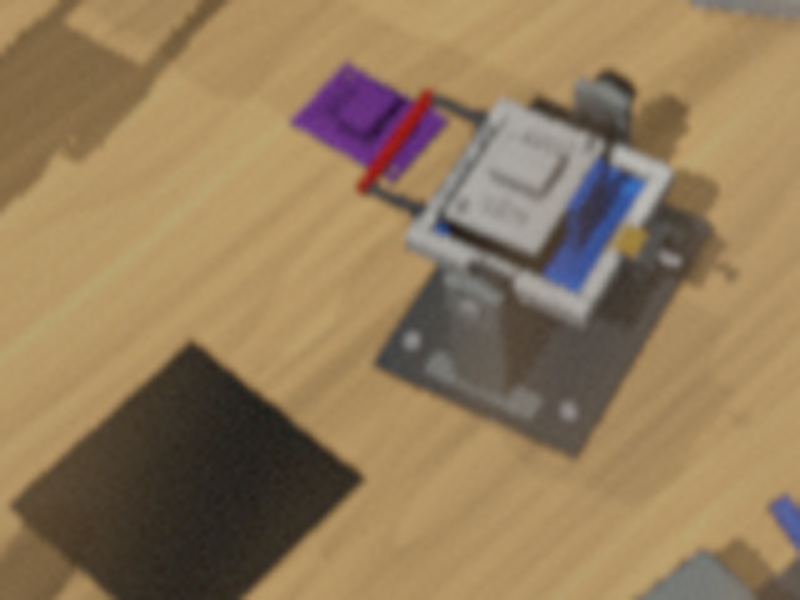

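```bash
cat > h.py <<'E'
import numpy as np, cv2
from cell import arm, eyes
from scipy.spatial.transform import Rotation as R
def cam(name,st=None):
    c=eyes.calibration(name)
    if name=="wrist":
        st=st or arm.observe()
        T=np.eye(4);T[:3,:3]=R.from_rotvec(st["tool_rot"]).as_matrix();T[:3,3]=st["position"]
        M=T@np.array(c["hand_eye"])
    else: M=np.array(c["cam_to_world"])
    return c,M
def ray(name,u,v,st=None):
    c,M=cam(name,st)
    d=M[:3,:3]@np.array([(u-c["cx"])/c["fx"],(v-c["cy"])/c["fy"],1]); return M[:3,3],d
def pix2plane(name,u,v,z,st=None):
    o,d=ray(name,u,v,st); return o+d*(z-o[2])/d[2]
def proj(name,p,st=None):
    c,M=cam(name,st); q=M[:3,:3].T@(np.asarray(p)-M[:3,3])
    return c["fx"]*q[0]/q[2]+c["cx"],c["fy"]*q[1]/q[2]+c["cy"]
def shot(name,fn,crop=None,f=1):
    st=arm.observe(); im=eyes.camera(name)[:,:,::-1].copy(); cv2.imwrite("pics/"+fn.replace(".png","_raw.png"),im)
    if crop: x0,y0,x1,y1=crop; im=im[y0:y1,x0:x1]
    cv2.imwrite("pics/"+fn,cv2.resize(im,None,fx=f,fy=f,interpolation=cv2.INTER_CUBIC)); return st
def info():
    s=arm.observe(); m=R.from_rotvec(s["tool_rot"]).as_matrix()
    print("t %.2f pos %s F %s M %s w %.1f"%(s["t"],np.round(s["position"],1),np.round(s["ft_force"],1),np.round(s["moment"],2),s["grip_width"]))
    print("toolX %s toolY %s toolZ %s j %s"%(np.round(m[:,0],3),np.round(m[:,1],3),np.round(m[:,2],3),np.round(s["joints"],2)))
    return s
def to(p):  # shift in tool axes, cm, from measured pose to world point p
    s=arm.observe(); m=R.from_rotvec(s["tool_rot"]).as_matrix(); return m.T@(np.asarray(p)-s["position"])/10
E
python3 - <<'E'
from h import *
def P(l,z):
    r=np.array([pix2plane("top",290+x/5-.4,160+y/5-.4,z)[:2] for x,y in l]); print(np.round(r,0).tolist(),np.round(r.mean(0),1)); return r
b=P([(125,382),(397,310),(340,108),(75,175)],12)
for i in range(4): d=b[(i+1)%4]-b[i]; print(np.linalg.norm(d),np.degrees(np.arctan2(d[1],d[0])))
m=P([(485,236),(708,228),(719,450),(496,458)],3)
for i in range(4): d=m[(i+1)%4]-m[i]; print(np.linalg.norm(d),np.degrees(np.arctan2(d[1],d[0])))
r=P([(218,408),(342,375)],125); d=r[0]-r[1]; print(np.linalg.norm(d),np.degrees(np.arctan2(d[1],d[0])))
l=P([(158,226),(302,189),(328,286),(190,320)],145); 
for i in range(4): d=l[(i+1)%4]-l[i]; print(np.linalg.norm(d),np.degrees(np.arctan2(d[1],d[0])))
E
```

```text
[[452.0, 44.0], [512.0, -169.0], [672.0, -122.0], [615.0, 87.0]] [562.8 -40. ]
221.1742690435049 -74.17507605494573
165.8704098731458 16.289145293636174
216.5248147560208 105.19915786732427
168.26245953324457 -165.30513558283903
[[573.0, -238.0], [582.0, -414.0], [407.0, -422.0], [398.0, -248.0]] [ 490.  -330.8]
175.95961518670885 -86.96569737899834
174.6289844379609 -177.28985032948611
174.56367362278172 93.12117703970027
174.8913471634596 3.1680249583858666
[[433.0, -28.0], [459.0, -118.0]] [446.3 -73. ]
94.4554959469971 105.89725779030482
[[565.0, 19.0], [594.0, -86.0], [524.0, -106.0], [497.0, -6.0]] [545.1 -44.9]
108.91865667219662 -74.58231628829435
73.5078047297079 -164.33923023156495
103.73755114445686 104.84300170276336
72.6749433472836 19.756516294129714
```

Run:
```python
from h import *
info(); print(to([552,-44,340]))
```

```text
t 0.15 pos [ 230.6 -526.3  201.4] F [-0.4 -0.2  0. ] M [-0.02 -0.02  0.  ] w 87.9
toolX [0.916 0.401 0.   ] toolY [ 0.401 -0.916 -0.001] toolZ [-0.     0.001 -1.   ] j [-1.36  0.18  1.61 -0.    1.35 -0.21]
[ 48.79206206 -31.29724602 -13.80364115]
```

>>> arm_command --rows '[{"dz": -5}, {"dz": -5, "dx": 2.5, "dy": -1.6}, {"dz": -4, "dx": 4.5, "dy": -3}, {"dx": 5, "dy": -3.2, "spin": 0.14}, {"dx": 4.5, "dy": -3.8}]' --fingers 0.2

```text
schema error: expected keys dx, dy, dz, spin
```

Run:
```python
from h import *
info(); print(to([552,-44,340]))
```

```text
t 0.15 pos [ 230.6 -526.3  201.4] F [-0.4 -0.2  0. ] M [-0.02 -0.02  0.  ] w 87.9
toolX [0.916 0.401 0.   ] toolY [ 0.401 -0.916 -0.001] toolZ [-0.     0.001 -1.   ] j [-1.36  0.18  1.61 -0.    1.35 -0.21]
[ 48.79206206 -31.29724602 -13.80364115]
```

All four keys are needed in every row.

>>> arm_command --rows '[{"dx": 0, "dy": 0, "dz": -5, "spin": 0}, {"dx": 2.5, "dy": -1.6, "dz": -5, "spin": 0}, {"dx": 4.5, "dy": -3, "dz": -4, "spin": 0}, {"dx": 5, "dy": -3.2, "dz": 0, "spin": 0.14}, {"dx": 4.5, "dy": -3.8, "dz": 0, "spin": 0}]' --fingers 0.2

```text
t: 0.78
position: [341.2, -359.0, 341.4]
tool_rot: [-3.108, -0.407, -0.001]
ft_force: [0.3, -0.3, 0.4]
grip_width: 53.1
```

Run:
```python
from h import *
info(); print(to([552,-44,340]))
```

```text
t 0.78 pos [ 341.2 -359.   341.4] F [ 0.3 -0.3  0.4] M [ 0.02 -0.01  0.01] w 53.1
toolX [0.966 0.258 0.002] toolY [ 0.258 -0.966 -0.006] toolZ [ 0.     0.007 -1.   ] j [-1.05 -0.08  1.6   0.    1.62  0.26]
[ 28.48009533 -25.00942383   0.34477502]
```

>>> arm_command --rows '[{"dx": 4.5, "dy": -4, "dz": 0, "spin": 0}, {"dx": 4.5, "dy": -4, "dz": 0, "spin": 0}, {"dx": 4.5, "dy": -4, "dz": 0, "spin": 0}, {"dx": 4.5, "dy": -4, "dz": 0, "spin": 0}, {"dx": 4.5, "dy": -4, "dz": 0, "spin": 0}]'

```text
t: 1.4
position: [510.9, -99.0, 343.1]
tool_rot: [-3.11, -0.404, -0.003]
ft_force: [0.7, -1.3, -0.1]
grip_width: 53.0
```

>>> arm_command --rows '[{"dx": 4, "dy": -3.5, "dz": 0, "spin": 0}, {"dx": 2, "dy": -1.5, "dz": 0, "spin": 0}, {"dx": 0, "dy": 0, "dz": 0, "spin": 0}]'

```text
t: 1.78
position: [557.9, -28.6, 342.2]
tool_rot: [-3.108, -0.415, -0.001]
ft_force: [-0.6, 0.3, -0.1]
grip_width: 52.8
```

Run:
```python
from h import *
info(); print(to([552,-44,340]))
shot("wrist","w1.png",None,1.25)
```

```text
t 1.77 pos [557.9 -28.6 342.2] F [-0.6  0.3 -0.1] M [ 0.    0.05 -0.01] w 52.8
toolX [0.965 0.262 0.001] toolY [ 0.262 -0.965 -0.006] toolZ [-0.     0.006 -1.   ] j [-0.27  0.06  1.46  0.01  1.62  1.04]
[-0.97509639  1.32874056  0.20995559]
```

View pics/w1.png

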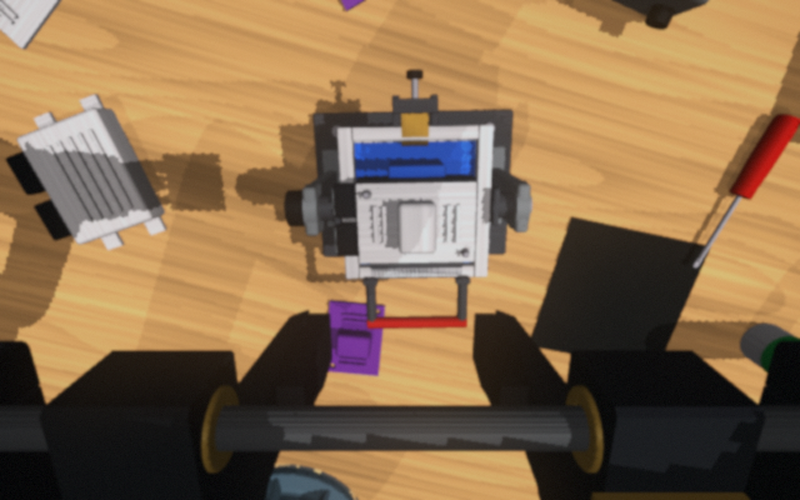

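The positioner appears upright in the wrist view. The lid dome is at (418,227), the bolt at (415,125), the bar at (417,322) and the fin at (415,165). I'll enlarge it for measuring.

Run:
```python
import cv2
t=cv2.imread("pics/w1_raw.png")[50:270,220:440]; cv2.imwrite("pics/w1c.png",cv2.resize(t,(748,599)[:1]*0+(600,600),interpolation=cv2.INTER_CUBIC))
```

```text
(no output)
```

View pics/w1c.png

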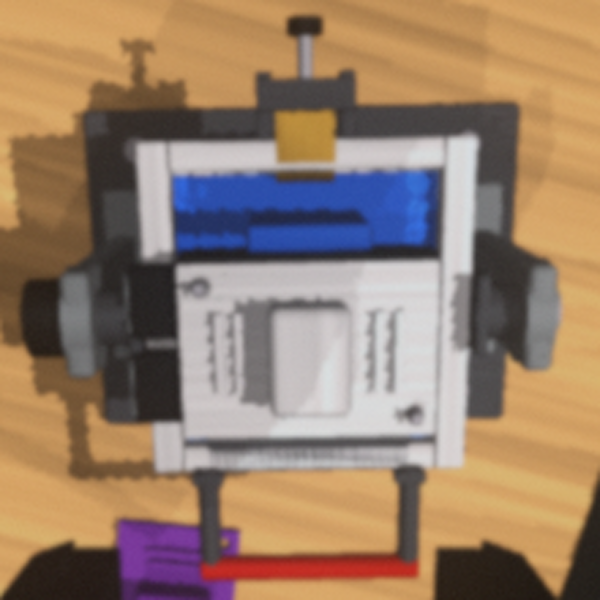

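Run:
```python
from h import *
def P(n,l,z):
    r=np.array([pix2plane("wrist",220+x/2.727,50+y/2.727,z) for x,y in l]); print(n,np.round(r[:,:2],0).tolist(),np.round(r.mean(0),1)); return r
def E(r):
    for i in range(len(r)):
        d=r[(i+1)%len(r)]-r[i]; print("   %.1f %.1f"%(np.hypot(d[0],d[1]),np.degrees(np.arctan2(d[1],d[0]))))
for z in (170,174): E(P("dome",[(272,309),(348,305),(350,415),(275,415)],z))
for z in (148,151):E(P("lid",[(177,263),(440,262),(437,440),(183,440)],z))
E(P("bar",[(202,570),(416,566)],120))
E(P("base",[(86,112),(517,103),(500,415),(104,420)],12))
E(P("frame",[(139,142),(477,137),(462,467),(157,470)],125))
o=pix2plane("wrist",220+309/2.727,50+222/2.727,172); print("fin top front edge",o)
print("boltknob",pix2plane("wrist",220+304/2.727,50+25/2.727,120))
```

```text
dome [[565.0, -25.0], [574.0, -52.0], [533.0, -65.0], [525.0, -37.0]] [549.6 -44.7 170. ]
   28.6 -71.7
   43.4 -162.5
   29.2 105.3
   41.9 16.7
dome [[566.0, -25.0], [575.0, -52.0], [534.0, -64.0], [527.0, -37.0]] [550.5 -44.3 174. ]
   28.3 -71.7
   42.9 -162.5
   28.9 105.3
   41.4 16.7
lid [[569.0, 15.0], [597.0, -85.0], [526.0, -107.0], [498.0, -4.0]] [547.4 -45.  148. ]
   103.7 -74.5
   74.1 -162.8
   106.1 105.3
   73.8 15.4
lid [[570.0, 15.0], [597.0, -84.0], [527.0, -106.0], [499.0, -4.0]] [548.1 -44.8 151. ]
   102.9 -74.5
   73.6 -162.8
   105.2 105.3
   73.2 15.4
bar [[427.0, -28.0], [456.0, -124.0]] [441.8 -75.5 120. ]
   100.2 -73.4
   100.2 106.6
base [[609.0, 87.0], [671.0, -124.0], [511.0, -171.0], [449.0, 44.0]] [559.7 -40.9  12. ]
   220.4 -73.7
   166.8 -163.8
   223.2 106.1
   165.8 15.3
frame [[609.0, 43.0], [646.0, -88.0], [510.0, -127.0], [473.0, 4.0]] [559.4 -42.  125. ]
   136.1 -74.0
   141.5 -163.9
   136.4 105.9
   141.3 16.0
fin top front edge [600.39098906 -29.34530553 172.        ]
boltknob [668.61789379  -9.43431933 120.        ]
```

Run:
```python
from h import *
info(); print(to([550,-44.5,180]))
```

```text
t 1.82 pos [557.5 -29.4 342.2] F [ 0.2 -0.1  0.1] M [-0.03  0.01 -0.04] w 53.0
toolX [0.965 0.261 0.001] toolY [ 0.261 -0.965 -0.006] toolZ [-0.001  0.006 -1.   ] j [-0.27  0.06  1.46  0.01  1.62  1.04]
[-1.13137888  1.36625745 16.20785585]
```

>>> arm_command --rows '[{"dx": -1.1, "dy": 1.4, "dz": 5, "spin": -0.01}, {"dx": 0, "dy": 0, "dz": 5, "spin": 0}, {"dx": 0, "dy": 0, "dz": 4, "spin": 0}, {"dx": 0, "dy": 0, "dz": 1.5, "spin": 0}, {"dx": 0, "dy": 0, "dz": 0, "spin": 0}]'

```text
t: 2.45
position: [548.9, -51.3, 185.3]
tool_rot: [-3.11, -0.42, -0.004]
ft_force: [-0.4, 0.5, 0.2]
grip_width: 52.6
```

Run:
```python
from h import *
info(); print(to([550,-44.5,152]))
shot("wrist","w2.png",None,1.25)
```

```text
t 2.45 pos [548.9 -51.3 185.3] F [-0.4  0.5  0.2] M [ 0.09  0.02 -0.02] w 52.6
toolX [0.964 0.265 0.003] toolY [ 0.265 -0.964 -0.003] toolZ [ 0.002  0.003 -1.   ] j [-0.31  0.14  1.69  0.    1.31  0.99]
[ 0.28001858 -0.61781541  3.32819733]
```

View pics/w2.png

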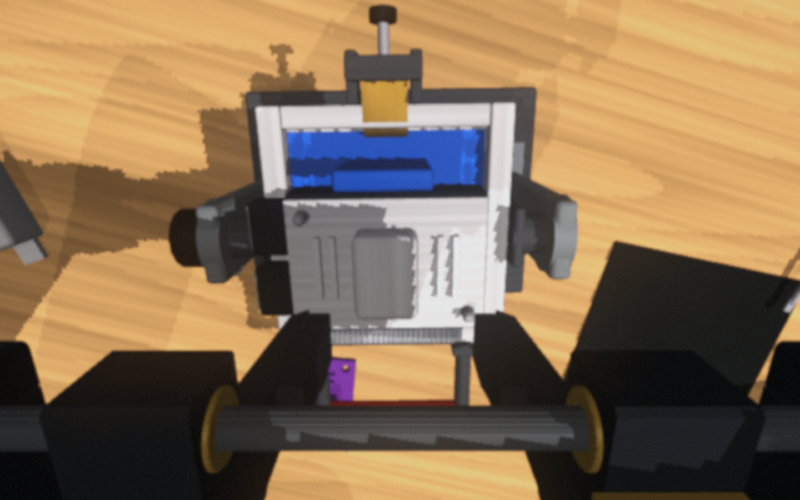

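The dome spans x 353–416 and the fingers' middle is at about 402, so I have to go about -6 mm along tool y. This agrees with the calculation.

Run:
```python
from h import *
for z in (170,174):
    r=np.array([pix2plane("wrist",x/1.25,y/1.25,z) for x,y in [(353,232),(416,230),(415,319),(356,319)]]); print(r.mean(0),np.linalg.norm(r[0]-r[1]),np.linalg.norm(r[2]-r[1]), np.linalg.norm(r[2]-r[3]))
    print(to(np.r_[r.mean(0)[:2],152]))
# lid top corners
for z in (148,152):
    r=np.array([pix2plane("wrist",x/1.25,y/1.25,z) for x,y in [(287,197),(487,197),(476,328),(290,328)]]); print(np.linalg.norm(r[0]-r[1]),np.linalg.norm(r[2]-r[1]), np.linalg.norm(r[2]-r[3]),r.mean(0))
```

```text
[551.15508946 -42.83833979 170.        ] 29.684560581928828 45.98916988761408 29.59647884005448
[ 0.37943362 -0.7710883   3.41358671]
[552.62705179 -42.60644927 174.        ] 29.090971584624082 45.06954484667341 29.004651174290917
[ 0.52750054 -0.7543467   3.41419507]
102.07300560001622 73.94543347053767 104.26766877517423 [549.00962232 -42.469315   148.        ]
100.23413761427447 72.61328997675629 102.38926344232921 [550.3743882  -42.26704912 152.        ]
```

>>> arm_command --rows '[{"dx": 0.3, "dy": -0.7, "dz": 0.3, "spin": 0}, {"dx": 0, "dy": 0, "dz": 1.2, "spin": 0}, {"dx": 0, "dy": 0, "dz": 1, "spin": 0}, {"dx": 0, "dy": 0, "dz": 0.5, "spin": 0}, {"dx": 0, "dy": 0, "dz": 0, "spin": 0}]'

```text
t: 3.12
position: [553.2, -43.8, 158.2]
tool_rot: [3.113, 0.422, 0.016]
ft_force: [-0.0, 0.9, -0.1]
grip_width: 52.8
```

Run:
```python
from h import *
info(); print(to([551,-43,152]))
shot("wrist","w3.png",None,1.25)
```

```text
t 3.12 pos [553.2 -43.8 158.2] F [-0.   0.9 -0.1] M [-0.   -0.02  0.01] w 52.8
toolX [0.964 0.266 0.01 ] toolY [ 0.266 -0.964  0.002] toolZ [ 0.01   0.001 -1.   ] j [-0.3   0.17  1.71  0.    1.25  1.  ]
[-0.2006699  -0.13475677  0.61977033]
```

View pics/w3.png

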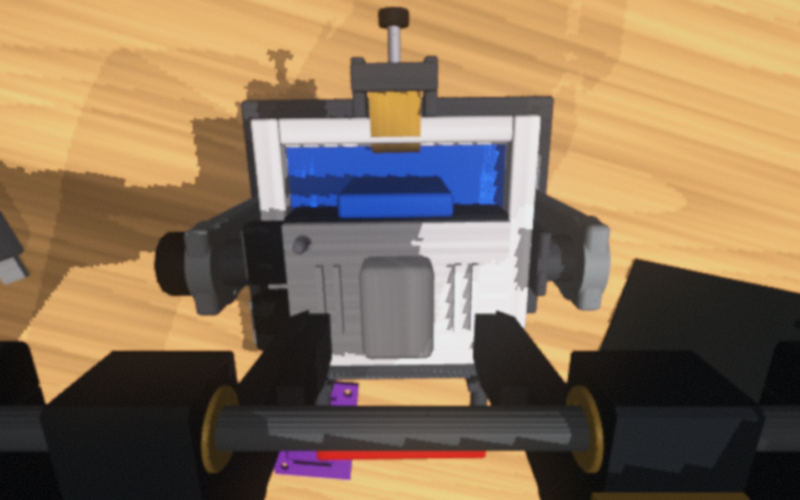

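>>> arm_command --rows '[{"dx": -0.15, "dy": -0.12, "dz": 0.5, "spin": 0}, {"dx": 0, "dy": 0, "dz": 0.3, "spin": 0}, {"dx": 0, "dy": 0, "dz": 0, "spin": 0}]'

```text
t: 3.55
position: [551.8, -43.2, 150.3]
tool_rot: [3.112, 0.422, 0.018]
ft_force: [-0.0, 0.1, -0.2]
grip_width: 52.9
```

Run:
```python
from h import *
info(); print(to([551,-43,150]))
```

```text
t 3.55 pos [551.8 -43.2 150.3] F [-0.   0.1 -0.2] M [ 0.02 -0.    0.01] w 52.9
toolX [0.964 0.266 0.011] toolY [ 0.266 -0.964  0.002] toolZ [ 0.011  0.001 -1.   ] j [-0.3   0.18  1.72  0.    1.23  1.01]
[-0.07510452 -0.03920431  0.02852461]
```

Close on the dome.

>>> arm_command --rows '[{"dx": 0, "dy": 0, "dz": 0, "spin": 0}, {"dx": 0, "dy": 0, "dz": 0, "spin": 0}, {"dx": 0, "dy": 0, "dz": 0, "spin": 0}]' --fingers -1

```text
t: 3.92
position: [552.1, -43.3, 150.6]
tool_rot: [3.112, 0.421, 0.018]
ft_force: [0.2, -0.1, 0.2]
grip_width: 24.9
```

Run:
```python
from h import *
info()
```

```text
t 3.92 pos [552.1 -43.3 150.6] F [ 0.2 -0.1  0.2] M [-0.01  0.   -0.03] w 24.9
toolX [0.964 0.266 0.011] toolY [ 0.266 -0.964  0.003] toolZ [ 0.012  0.    -1.   ] j [-0.3   0.18  1.72  0.    1.23  1.01]
```

Run:
```python
from h import *
shot("wrist","w4.png",None,1.25); info()
```

```text
t 3.98 pos [552.1 -43.3 150.6] F [ 0.9  0.3 -0.5] M [ 0.04  0.01 -0.03] w 21.2
toolX [0.964 0.266 0.011] toolY [ 0.266 -0.964  0.003] toolZ [ 0.012  0.    -1.   ] j [-0.3   0.18  1.72  0.    1.23  1.01]
```

View pics/w4.png

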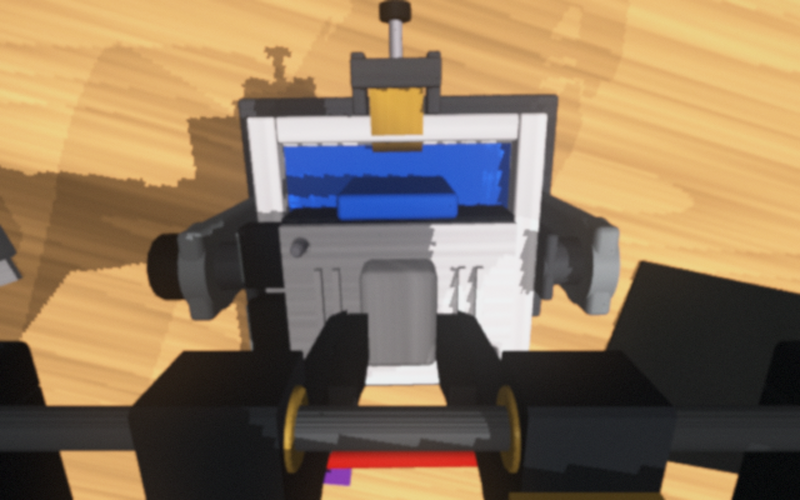

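Run:
```python
from h import *
s=info(); p=s["position"]; m=R.from_rotvec(s["tool_rot"]).as_matrix()
for off in ([0,0,0],[0,0,-19],[0,15,0],[9,15,0],[-9,15,0],[9,15,-19]):
    print(off,np.array(proj("wrist",p+m@np.array(off)))*1.25)
shot("wrist","w5.png",None,1.25); info()
```

```text
t 3.98 pos [552.1 -43.3 150.6] F [ 0.9  0.3 -0.5] M [ 0.04  0.01 -0.03] w 21.2
toolX [0.964 0.266 0.011] toolY [ 0.266 -0.964  0.003] toolZ [ 0.012  0.    -1.   ] j [-0.3   0.18  1.72  0.    1.23  1.01]
[0, 0, 0] [400.86744063 296.93917051]
[0, 0, -19] [400.79425419 315.19997725]
[0, 15, 0] [433.9265559  296.96335827]
[9, 15, 0] [434.39056431 278.39255262]
[-9, 15, 0] [433.47504344 315.03404428]
[9, 15, -19] [437.72850091 295.04306904]
t 4.03 pos [552.1 -43.3 150.6] F [ 0.6 -1.2  0.1] M [0.04 0.04 0.01] w 16.9
toolX [0.964 0.266 0.011] toolY [ 0.266 -0.964  0.003] toolZ [ 0.012  0.    -1.   ] j [-0.3   0.18  1.72  0.    1.23  1.01]
```

View pics/w5.png

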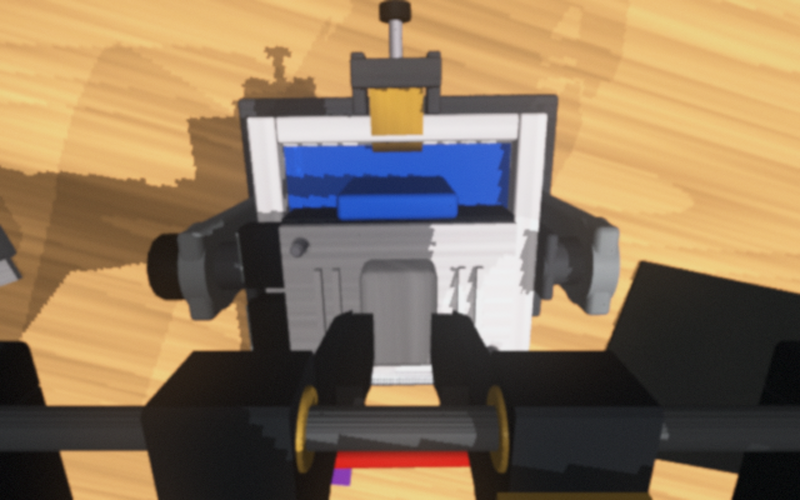

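Run:
```python
from h import *
print(arm.grasp_offset, [a for a in dir(arm) if a[0]!='_'])
s=arm.observe(); p=s["position"]
print(proj("scene",p),proj("scene",p+[0,0,19]),proj("scene",p+[0,0,64]))
shot("scene","s2.png",(250,140,370,260),5); info()
```

```text
18.700000000000003 ['IKError', 'grasp_offset', 'hand_in', 'observe']
(np.float64(305.47599479160965), np.float64(204.4806153754595)) (np.float64(305.2748625909099), np.float64(201.26613325941577)) (np.float64(304.7831079140267), np.float64(193.40694110210657))
t 4.08 pos [552.1 -43.2 150.6] F [-0.  -0.4  0.2] M [-0.02 -0.01  0.02] w 13.0
toolX [0.964 0.266 0.011] toolY [ 0.266 -0.964  0.003] toolZ [ 0.012  0.    -1.   ] j [-0.3   0.18  1.72  0.    1.23  1.01]
```

View pics/s2.png

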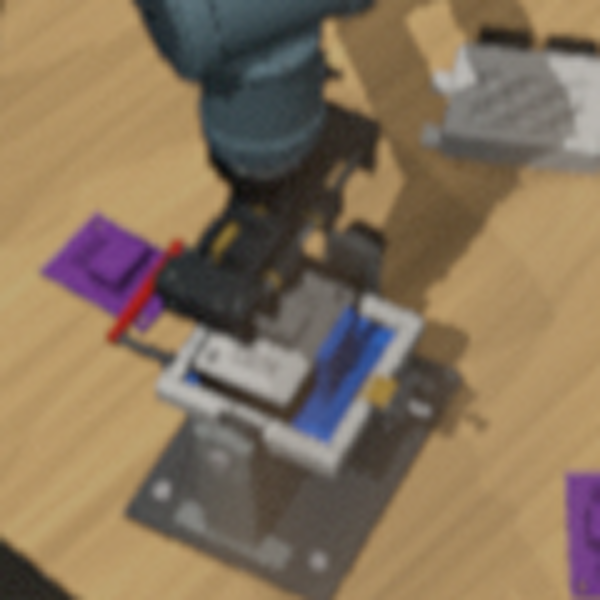

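The fingers are closing above the dome: the tips at (373,313) and (431,313) overlay it. They seem to end well short of the reported TCP. I'll open and go down in small steps, watching force and picture.

>>> arm_command --rows '[{"dx": 0, "dy": 0, "dz": 0, "spin": 0}, {"dx": 0, "dy": 0, "dz": 0, "spin": 0}, {"dx": 0, "dy": 0, "dz": 0, "spin": 0}, {"dx": 0, "dy": 0, "dz": 0, "spin": 0}]' --fingers 0.2

```text
t: 4.58
position: [552.0, -43.2, 150.6]
tool_rot: [3.112, 0.422, 0.018]
ft_force: [-0.0, 0.9, 0.1]
grip_width: 51.1
```

>>> arm_command --rows '[{"dx": 0, "dy": 0, "dz": 0.2, "spin": 0}]'

```text
t: 4.7
position: [552.2, -43.3, 148.7]
tool_rot: [3.112, 0.422, 0.019]
ft_force: [-0.0, 0.1, -0.6]
grip_width: 52.8
```

>>> arm_command --rows '[{"dx": 0, "dy": 0, "dz": 0.2, "spin": 0}]'

```text
t: 4.82
position: [552.2, -43.3, 146.5]
tool_rot: [3.112, 0.422, 0.019]
ft_force: [0.4, -0.3, 0.5]
grip_width: 52.8
```

Run:
```python
from h import *
info()
shot("wrist","w6.png",None,1.25)
```

```text
t 4.83 pos [552.2 -43.3 146.5] F [ 0.4 -0.3  0.5] M [-0.01 -0.02  0.02] w 52.8
toolX [0.964 0.266 0.012] toolY [ 0.266 -0.964  0.003] toolZ [ 0.012  0.    -1.   ] j [-0.3   0.18  1.72  0.    1.22  1.01]
```

View pics/w6.png

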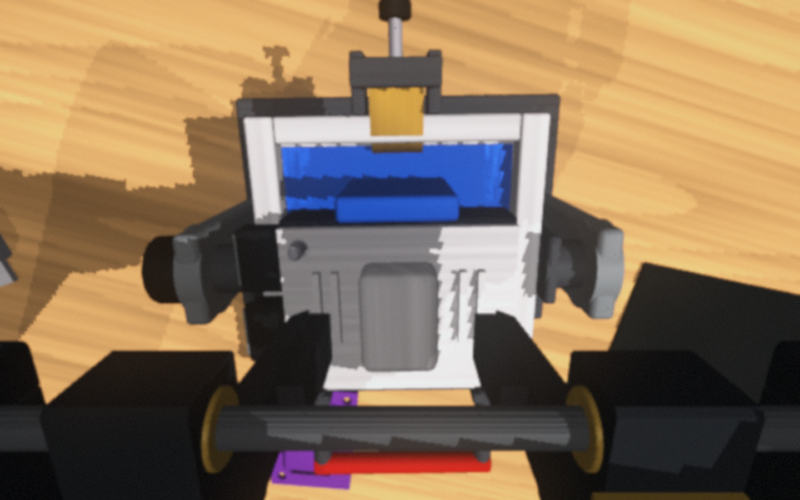

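Run:
```python
from h import *
for z in (140,150,160,170,175):
    r=np.array([pix2plane("wrist",x/1.25,y/1.25,z) for x,y in [(360,264),(437,264),(437,370),(361,370)]]); print(z,np.round(r.mean(0),1),np.linalg.norm(r[0]-r[1]),np.linalg.norm(r[2]-r[1]))
for z in (120,130,140,148):
    r=np.array([pix2plane("wrist",x/1.25,y/1.25,z) for x,y in [(280,225),(516,227),(531,330)]]); print(z,np.linalg.norm(r[0]-r[1]))
    r=np.array([pix2plane("wrist",x/1.25,y/1.25,z) for x,y in [(400,226),(400,388)]]); print(z,np.linalg.norm(r[0]-r[1]), r.mean(0))
```

```text
140 [538.3 -46.  140. ] 35.273587030662114 55.25122283794753
150 [542.9 -44.8 150. ] 33.423292626882265 52.35299112904364
160 [547.5 -43.5 160. ] 31.572998223102378 49.45475942013953
170 [552.1 -42.3 170. ] 29.7227038193225 46.55652771123554
175 [554.4 -41.7 175. ] 28.79755661743255 45.107411856783536
120 116.36587677261923
120 92.08455743192475 [533.3542335  -47.95916992 120.        ]
130 110.84142048964225
130 87.71285392245005 [537.74797972 -46.75697197 130.        ]
140 105.31696420666523
140 83.34115041297535 [542.14172594 -45.55477403 140.        ]
148 100.89739918028357
148 79.8437876053957 [545.65672292 -44.59301567 148.        ]
```

>>> arm_command --rows '[{"dx": 0, "dy": 0, "dz": 0.2, "spin": 0}, {"dx": 0, "dy": 0, "dz": 0.2, "spin": 0}]'

```text
t: 5.12
position: [552.1, -43.2, 141.9]
tool_rot: [3.112, 0.422, 0.018]
ft_force: [0.1, -0.7, -0.3]
grip_width: 52.8
```

>>> arm_command --rows '[{"dx": 0, "dy": 0, "dz": 0.2, "spin": 0}, {"dx": 0, "dy": 0, "dz": 0.2, "spin": 0}]'

```text
t: 5.38
position: [552.1, -43.2, 137.5]
tool_rot: [3.112, 0.422, 0.018]
ft_force: [0.4, -0.4, -0.6]
grip_width: 52.6
```

Run:
```python
from h import *
info()
shot("wrist","w7.png",None,1.25)
```

```text
t 5.38 pos [552.1 -43.2 137.5] F [ 0.4 -0.4 -0.6] M [ 0.04 -0.04 -0.  ] w 52.6
toolX [0.964 0.266 0.011] toolY [ 0.266 -0.964  0.002] toolZ [ 0.011  0.001 -1.   ] j [-0.29  0.19  1.73  0.    1.21  1.01]
```

View pics/w7.png

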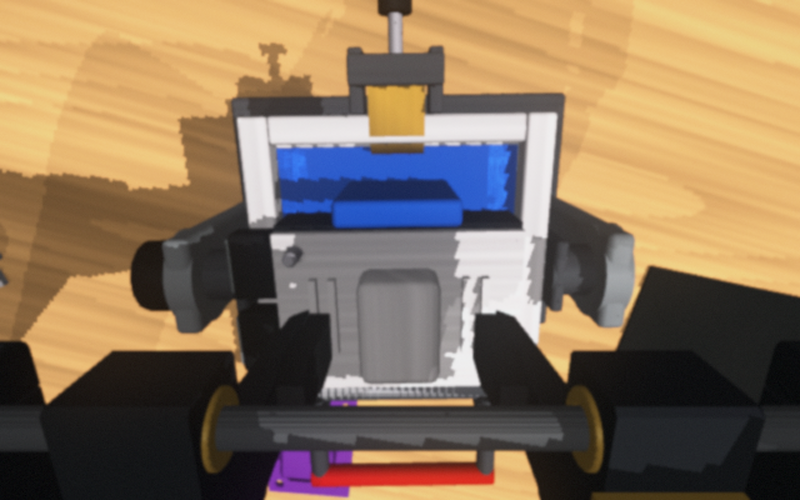

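>>> arm_command --rows '[{"dx": 0, "dy": 0, "dz": 0.2, "spin": 0}, {"dx": 0, "dy": 0, "dz": 0.2, "spin": 0}]'

```text
t: 5.68
position: [552.0, -43.2, 133.1]
tool_rot: [3.112, 0.422, 0.017]
ft_force: [-0.1, -0.9, 0.2]
grip_width: 52.5
```

>>> arm_command --rows '[{"dx": 0, "dy": 0, "dz": 0.2, "spin": 0}, {"dx": 0, "dy": 0, "dz": 0.2, "spin": 0}]'

```text
t: 5.92
position: [552.1, -43.2, 128.8]
tool_rot: [3.112, 0.421, 0.018]
ft_force: [-0.5, 0.3, -0.1]
grip_width: 52.7
```

Run:
```python
from h import *
info()
shot("wrist","w8.png",None,1.25)
```

```text
t 5.92 pos [552.1 -43.2 128.8] F [-0.5  0.3 -0.1] M [-0.01 -0.02 -0.03] w 52.7
toolX [0.964 0.266 0.011] toolY [ 0.266 -0.964  0.002] toolZ [ 0.011  0.001 -1.   ] j [-0.29  0.2   1.74  0.    1.19  1.01]
```

View pics/w8.png

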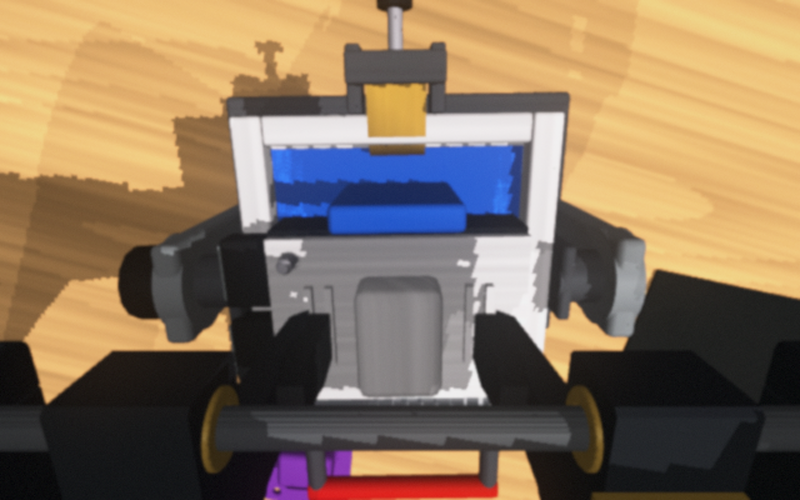

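>>> arm_command --rows '[{"dx": 0, "dy": 0, "dz": 0.2, "spin": 0}, {"dx": 0, "dy": 0, "dz": 0.2, "spin": 0}]'

```text
t: 6.22
position: [552.0, -43.1, 124.4]
tool_rot: [3.112, 0.422, 0.017]
ft_force: [-0.2, 0.2, -1.1]
grip_width: 52.9
```

>>> arm_command --rows '[{"dx": 0, "dy": 0, "dz": 0, "spin": 0}, {"dx": 0, "dy": 0, "dz": 0, "spin": 0}]' --fingers -0.25

```text
t: 6.48
position: [551.9, -43.1, 124.2]
tool_rot: [3.112, 0.422, 0.017]
ft_force: [0.3, -0.3, 0.8]
grip_width: 35.0
```

Run:
```python
from h import *
info()
shot("wrist","w9.png",None,1.25)
info()
```

```text
t 6.47 pos [551.9 -43.1 124.2] F [ 0.3 -0.3  0.8] M [-0.02 -0.02 -0.04] w 35.0
toolX [0.964 0.266 0.011] toolY [ 0.266 -0.964  0.002] toolZ [ 0.011  0.001 -1.   ] j [-0.29  0.21  1.74  0.    1.18  1.01]
t 6.53 pos [551.9 -43.  124.2] F [-0.4  1.6  0. ] M [0.39 0.03 0.04] w 33.6
toolX [0.964 0.266 0.011] toolY [ 0.266 -0.964  0.002] toolZ [ 0.011  0.001 -1.   ] j [-0.29  0.21  1.74  0.    1.18  1.01]
```

View pics/w9.png

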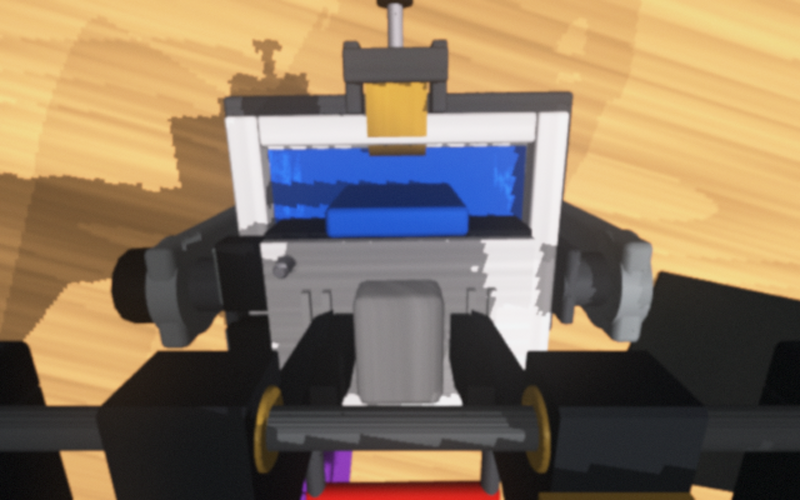

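Now the jaws touch the dome at 33.6 mm, so they do straddle it. I'll go 4 mm deeper for a better hold.

>>> arm_command --rows '[{"dx": 0, "dy": 0, "dz": 0, "spin": 0}, {"dx": 0, "dy": 0, "dz": 0.2, "spin": 0}]' --fingers -0.1

```text
t: 6.78
position: [552.2, -43.1, 122.4]
tool_rot: [3.112, 0.422, 0.018]
ft_force: [0.2, -0.1, -0.1]
grip_width: 39.5
```

>>> arm_command --rows '[{"dx": 0, "dy": 0, "dz": 0.2, "spin": 0}]'

```text
t: 6.9
position: [552.2, -43.1, 120.3]
tool_rot: [3.112, 0.422, 0.018]
ft_force: [0.2, -0.3, 0.9]
grip_width: 39.8
```

>>> arm_command --rows '[{"dx": 0, "dy": 0, "dz": 0, "spin": 0}, {"dx": 0, "dy": 0, "dz": 0, "spin": 0}, {"dx": 0, "dy": 0, "dz": 0, "spin": 0}]' --fingers -1

```text
t: 7.28
position: [552.0, -42.8, 120.0]
tool_rot: [3.113, 0.422, 0.017]
ft_force: [0.8, -0.1, -0.3]
grip_width: 31.9
```

Run:
```python
from h import *
info()
shot("wrist","w10.png",None,1.25)
info()
```

```text
t 7.28 pos [552.  -42.8 120. ] F [ 0.8 -0.1 -0.3] M [-0.01  0.03 -0.02] w 31.9
toolX [0.964 0.266 0.011] toolY [ 0.266 -0.964  0.002] toolZ [ 0.011  0.001 -1.   ] j [-0.29  0.21  1.74  0.    1.17  1.01]
t 7.33 pos [552.  -42.8 119.9] F [ 0.3  0.8 -0.3] M [ 0.03  0.01 -0.01] w 31.6
toolX [0.964 0.266 0.011] toolY [ 0.266 -0.964  0.002] toolZ [ 0.011  0.001 -1.   ] j [-0.29  0.21  1.74  0.    1.17  1.01]
```

View pics/w10.png

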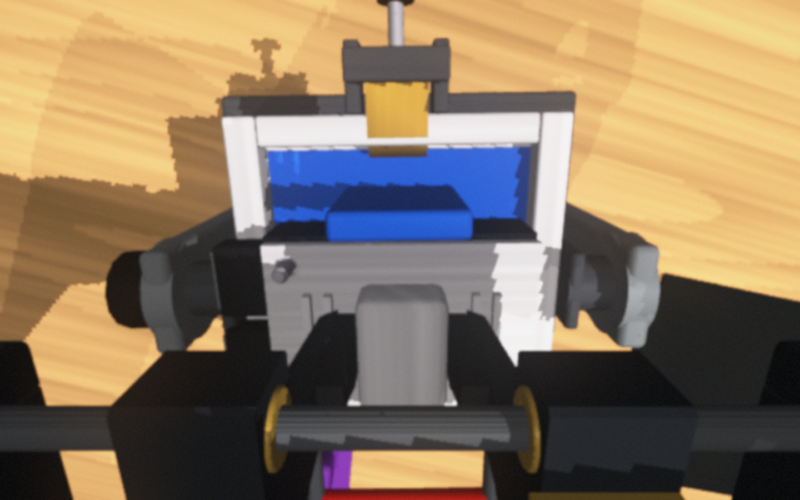

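>>> arm_command --rows '[{"dx": 0, "dy": 0, "dz": -0.2, "spin": 0}, {"dx": 0, "dy": 0, "dz": -0.2, "spin": 0}]'

```text
t: 7.58
position: [551.8, -42.6, 123.6]
tool_rot: [-3.113, -0.422, -0.017]
ft_force: [1.9, 0.3, -2.4]
grip_width: 31.8
```

>>> arm_command --rows '[{"dx": 0, "dy": 0, "dz": -0.2, "spin": 0}, {"dx": 0, "dy": 0, "dz": -0.2, "spin": 0}]'

```text
t: 7.82
position: [551.8, -42.6, 127.8]
tool_rot: [-3.113, -0.422, -0.017]
ft_force: [1.5, 0.8, -2.1]
grip_width: 31.6
```

Run:
```python
from h import *
info()
shot("wrist","w11.png",None,1.25)
info()
```

```text
t 7.83 pos [551.8 -42.6 127.8] F [ 1.5  0.8 -2.1] M [ 0.09 -0.21  0.06] w 31.6
toolX [0.964 0.266 0.011] toolY [ 0.266 -0.964  0.001] toolZ [ 0.011  0.002 -1.   ] j [-0.29  0.2   1.74  0.01  1.19  1.  ]
t 7.88 pos [551.9 -42.7 128.1] F [ 0.6  0.5 -1.5] M [ 0.1  -0.07  0.04] w 31.6
toolX [0.964 0.266 0.011] toolY [ 0.266 -0.964  0.001] toolZ [ 0.011  0.002 -1.   ] j [-0.29  0.2   1.74  0.01  1.19  1.  ]
```

View pics/w11.png

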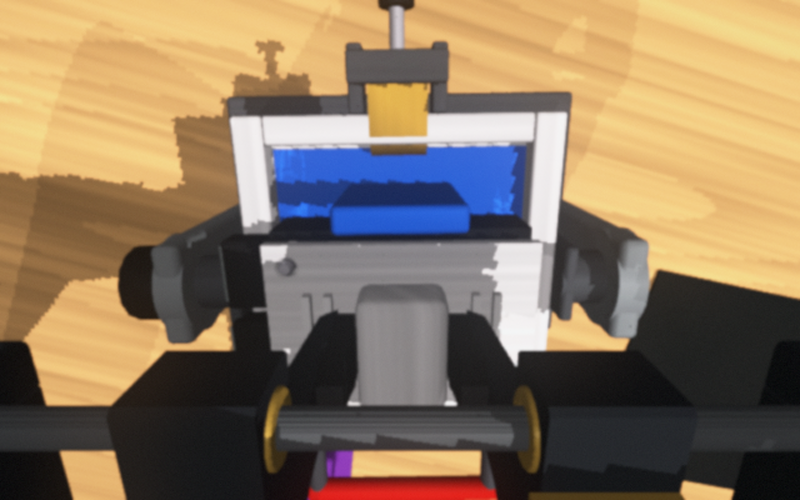

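The lid is coming up: the dome stays fixed in the view at (402,285) while the carrier recedes. The load is 1.5–2 N, about the lid's weight. I'll keep lifting.

>>> arm_command --rows '[{"dx": 0, "dy": 0, "dz": -0.25, "spin": 0}, {"dx": 0, "dy": 0, "dz": -0.25, "spin": 0}, {"dx": 0, "dy": 0, "dz": -0.25, "spin": 0}, {"dx": 0, "dy": 0, "dz": -0.25, "spin": 0}, {"dx": 0, "dy": 0, "dz": -0.3, "spin": 0}]'

```text
t: 8.5
position: [551.2, -42.9, 141.9]
tool_rot: [-3.113, -0.422, -0.015]
ft_force: [0.3, -0.4, -1.9]
grip_width: 31.4
```

Run:
```python
from h import *
info()
```

```text
t 8.50 pos [551.2 -42.9 141.9] F [ 0.3 -0.4 -1.9] M [-0.07 -0.   -0.  ] w 31.4
toolX [0.964 0.266 0.01 ] toolY [ 0.266 -0.964  0.001] toolZ [ 0.01   0.001 -1.   ] j [-0.29  0.19  1.73  0.    1.22  1.01]
```

>>> arm_command --rows '[{"dx": 0, "dy": 0, "dz": -1, "spin": 0}, {"dx": 0, "dy": 0, "dz": -1.5, "spin": 0}, {"dx": 0, "dy": 0, "dz": -3, "spin": 0}, {"dx": 0, "dy": 0, "dz": -3, "spin": 0}, {"dx": 0, "dy": 0, "dz": -1, "spin": 0}]'

```text
t: 9.12
position: [550.3, -43.1, 242.9]
tool_rot: [3.113, 0.421, 0.017]
ft_force: [0.2, 0.0, -2.1]
grip_width: 31.8
```

Run:
```python
from h import *
info()
shot("wrist","w12.png",None,1.25)
print(to([490,-331,230]))
```

```text
t 9.12 pos [550.3 -43.1 242.9] F [ 0.2  0.  -2.1] M [-0.   -0.03 -0.  ] w 31.8
toolX [0.964 0.266 0.01 ] toolY [ 0.266 -0.964  0.002] toolZ [ 0.01   0.001 -1.   ] j [-0.3   0.09  1.63  0.    1.42  1.01]
[-13.502098    26.14333654   1.24391284]
```

View pics/w12.png

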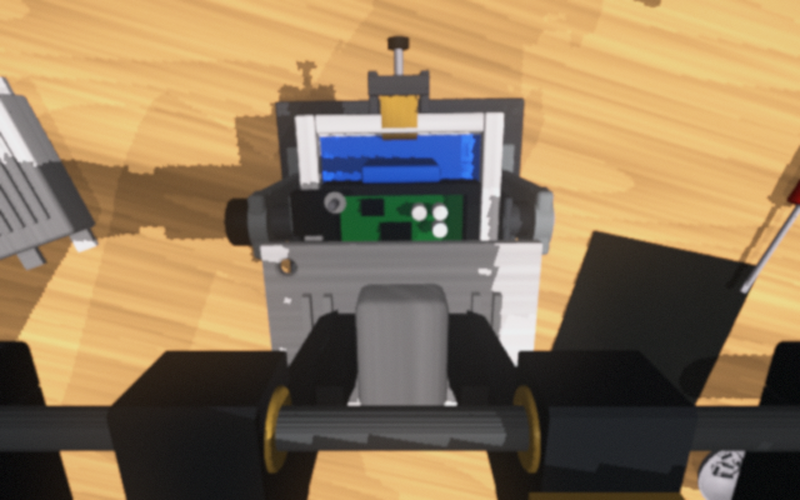

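>>> arm_command --rows '[{"dx": -1.5, "dy": 3, "dz": 0, "spin": 0}, {"dx": -2.5, "dy": 4.8, "dz": 0, "spin": 0}, {"dx": -2.5, "dy": 4.8, "dz": 0, "spin": 0}, {"dx": -2.5, "dy": 4.8, "dz": 0, "spin": 0}, {"dx": -2.5, "dy": 4.8, "dz": 0, "spin": 0}]'

```text
t: 9.8
position: [497.2, -289.4, 238.8]
tool_rot: [-3.108, -0.434, -0.014]
ft_force: [0.5, -0.0, -1.4]
grip_width: 31.9
```

>>> arm_command --rows '[{"dx": -1.5, "dy": 2.8, "dz": 0, "spin": 0}, {"dx": -0.6, "dy": 1.3, "dz": 0, "spin": 0}, {"dx": 0, "dy": 0, "dz": 0, "spin": 0}]'

```text
t: 10.18
position: [485.5, -338.1, 235.2]
tool_rot: [-3.105, -0.425, -0.009]
ft_force: [0.3, 0.8, -1.4]
grip_width: 31.6
```

Run:
```python
from h import *
info()
shot("wrist","w13.png",None,1.25)
shot("top","t13.png",(280,150,440,270),5)
print(to([490,-331,20]))
```

```text
t 10.18 pos [ 485.5 -338.1  235.2] F [ 0.3  0.8 -1.4] M [-0.02 -0.02  0.07] w 31.6
toolX [0.963 0.269 0.007] toolY [ 0.269 -0.963 -0.006] toolZ [ 0.005  0.008 -1.   ] j [-0.81  0.19  1.53  0.01  1.43  0.48]
[ 0.39906751 -0.31913215 21.54950259]
```

View pics/w13.png

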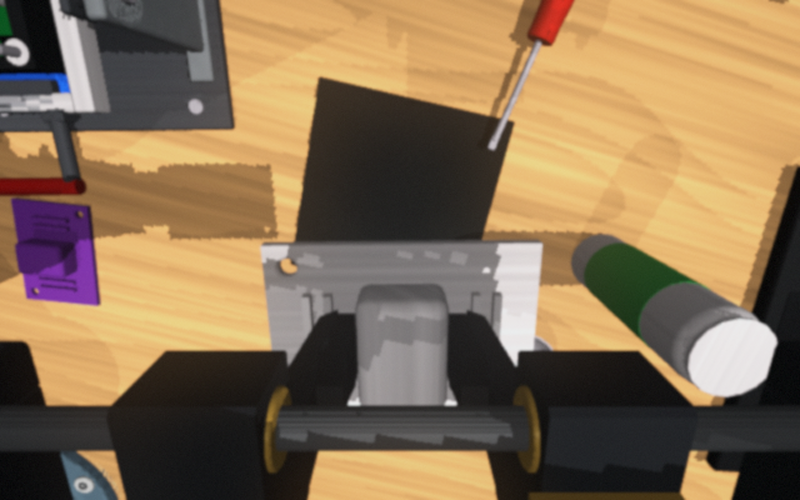

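View pics/t13.png

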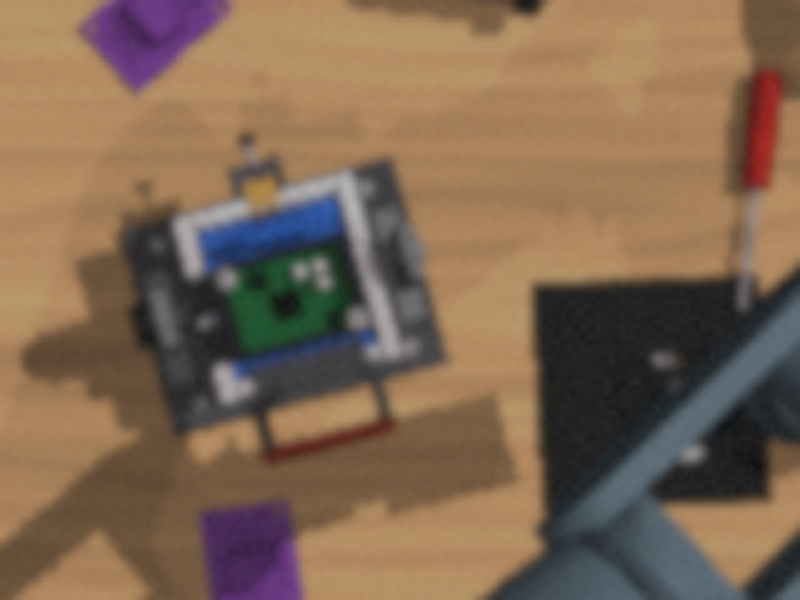

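The wrist view shows the mat's far corners at (319,78) and (514,122), with the lid held level above its near half. The can is clear on the right.

Run:
```python
from h import *
a,b=[pix2plane("wrist",x/1.25,y/1.25,3)[:2] for x,y in [(319,78),(514,122)]]
u=(b-a)/np.linalg.norm(b-a); n=np.array([u[1],-u[0]]); 
print(a,b,np.linalg.norm(b-a),np.degrees(np.arctan2(u[1],u[0])),"n",n)
print("centre",(a+b)/2+90*n,(a+b)/2-90*n)
```

```text
[ 573.12041392 -235.05202294] [ 584.74169498 -414.052307  ] 179.37713306481126 -86.28538472468357 n [-0.99789912 -0.06478686]
centre [ 489.12013324 -330.38298229] [ 668.74197566 -318.72134764]
```

>>> arm_command --rows '[{"dx": 0.4, "dy": -0.3, "dz": 3, "spin": 0}, {"dx": 0, "dy": 0, "dz": 5, "spin": 0}, {"dx": 0, "dy": 0, "dz": 5, "spin": 0}, {"dx": 0, "dy": 0, "dz": 5, "spin": 0}, {"dx": 0, "dy": 0, "dz": 2.5, "spin": 0}]'

```text
t: 10.9
position: [496.9, -325.4, 30.2]
tool_rot: [-3.109, -0.445, -0.021]
ft_force: [0.2, 0.1, -1.8]
grip_width: 31.8
```

Run:
```python
from h import *
info()
print(to([490,-331,0]))
shot("wrist","w14.png",None,1.25)
```

```text
t 10.90 pos [ 496.9 -325.4   30.2] F [ 0.2  0.1 -1.8] M [-0.05  0.    0.  ] w 31.8
toolX [0.96  0.28  0.013] toolY [ 0.28  -0.96   0.001] toolZ [ 0.013  0.002 -1.   ] j [-0.79  0.42  1.68  0.01  1.03  0.49]
[-0.85834924  0.33715637  3.00758542]
```

View pics/w14.png

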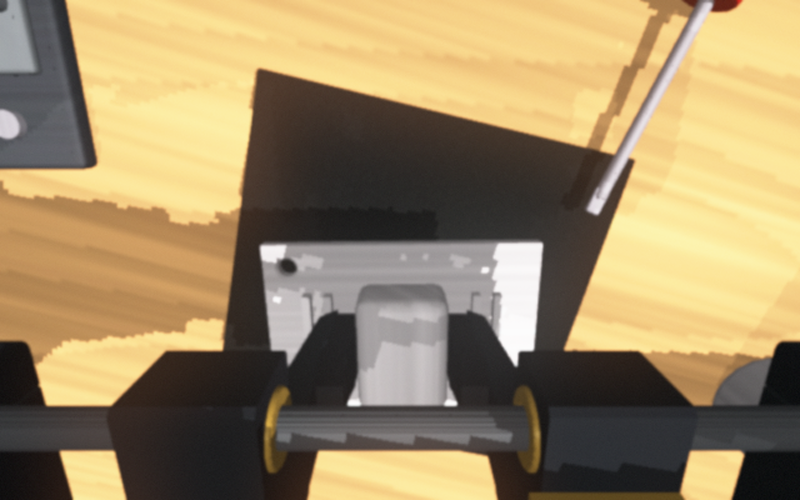

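>>> arm_command --rows '[{"dx": -0.8, "dy": 0.3, "dz": 1.2, "spin": 0}, {"dx": 0, "dy": 0, "dz": 1, "spin": 0}, {"dx": 0, "dy": 0, "dz": 0.6, "spin": 0}, {"dx": 0, "dy": 0, "dz": 0, "spin": 0}]'

```text
t: 11.45
position: [491.2, -329.0, 0.8]
tool_rot: [-3.109, -0.449, -0.022]
ft_force: [-0.6, -0.3, -1.6]
grip_width: 32.1
```

Run:
```python
from h import *
info()
print(to([490,-331,-17]))
```

```text
t 11.45 pos [ 491.2 -329.     0.8] F [-0.6 -0.3 -1.6] M [-0.04 -0.01  0.01] w 32.1
toolX [0.959 0.283 0.014] toolY [ 0.283 -0.959  0.002] toolZ [ 0.014  0.002 -1.   ] j [-0.8   0.46  1.7   0.01  0.97  0.48]
[-0.1975737   0.1564655   1.77986151]
```

>>> arm_command --rows '[{"dx": -0.2, "dy": 0.15, "dz": 0.5, "spin": 0}, {"dx": 0, "dy": 0, "dz": 0.3, "spin": 0}]'

```text
t: 11.7
position: [490.7, -332.2, -6.1]
tool_rot: [3.107, 0.449, 0.024]
ft_force: [0.3, 0.7, -1.4]
grip_width: 31.6
```

>>> arm_command --rows '[{"dx": 0, "dy": 0, "dz": 0.2, "spin": 0}, {"dx": 0, "dy": 0, "dz": 0.2, "spin": 0}]'

```text
t: 11.95
position: [490.8, -332.4, -10.3]
tool_rot: [3.107, 0.448, 0.025]
ft_force: [-0.5, 0.3, -1.3]
grip_width: 31.8
```

>>> arm_command --rows '[{"dx": 0, "dy": 0, "dz": 0.15, "spin": 0}, {"dx": 0, "dy": 0, "dz": 0.15, "spin": 0}]'

```text
t: 12.2
position: [490.9, -332.3, -13.5]
tool_rot: [3.107, 0.448, 0.025]
ft_force: [-0.7, -0.4, -1.8]
grip_width: 31.6
```

Run:
```python
from h import *
info()
print(to([490,-331,-17]))
shot("wrist","w15.png",None,1.25)
```

```text
t 12.20 pos [ 490.9 -332.3  -13.5] F [-0.7 -0.4 -1.8] M [-0.02  0.03 -0.01] w 31.6
toolX [0.959 0.283 0.015] toolY [ 0.283 -0.959  0.005] toolZ [ 0.016 -0.    -1.   ] j [-0.8   0.49  1.7   0.01  0.95  0.47]
[-0.05451022 -0.15662828  0.35313144]
```

View pics/w15.png

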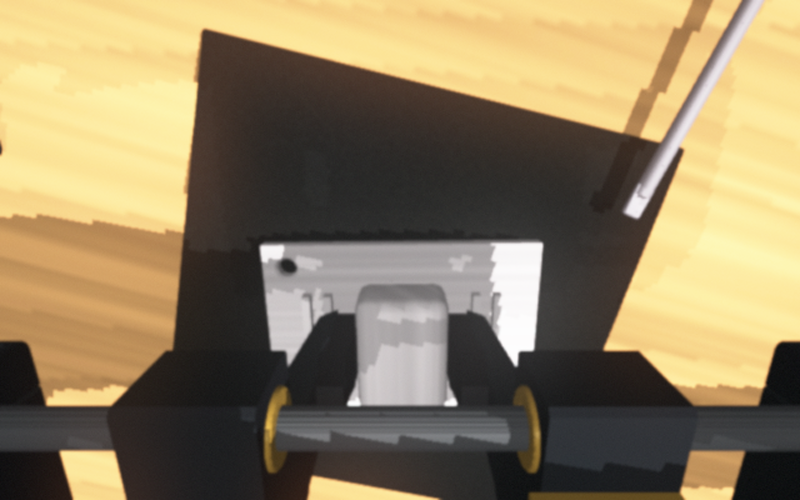

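>>> arm_command --rows '[{"dx": 0, "dy": 0, "dz": 0.15, "spin": 0}, {"dx": 0, "dy": 0, "dz": 0.15, "spin": 0}]'

```text
t: 12.5
position: [490.9, -332.3, -16.8]
tool_rot: [3.107, 0.448, 0.025]
ft_force: [-0.4, -0.8, -1.6]
grip_width: 31.5
```

>>> arm_command --rows '[{"dx": 0, "dy": 0, "dz": 0.15, "spin": 0}]'

```text
t: 12.62
position: [490.9, -332.3, -18.4]
tool_rot: [3.107, 0.448, 0.025]
ft_force: [-0.7, -0.4, -2.2]
grip_width: 31.5
```

>>> arm_command --rows '[{"dx": 0, "dy": 0, "dz": 0.15, "spin": 0}]'

```text
t: 12.75
position: [491.0, -332.3, -19.9]
tool_rot: [3.107, 0.448, 0.025]
ft_force: [0.2, 0.3, 0.6]
grip_width: 31.5
```

>>> arm_command --rows '[{"dx": 0, "dy": 0, "dz": 0.1, "spin": 0}]'

```text
t: 12.88
position: [491.0, -332.3, -20.1]
tool_rot: [3.107, 0.448, 0.024]
ft_force: [-4.8, 4.8, 14.6]
grip_width: 31.5
```

>>> arm_command --rows '[{"dx": 0, "dy": 0, "dz": 0, "spin": 0}, {"dx": 0, "dy": 0, "dz": 0, "spin": 0}, {"dx": 0, "dy": 0, "dz": 0, "spin": 0}]' --fingers 0.2

```text
t: 13.25
position: [491.7, -333.0, -19.4]
tool_rot: [3.106, 0.448, 0.026]
ft_force: [0.5, -0.4, 0.2]
grip_width: 53.1
```

>>> arm_command --rows '[{"dx": 0, "dy": 0, "dz": -1, "spin": 0}, {"dx": 0, "dy": 0, "dz": -3, "spin": 0}, {"dx": 0, "dy": 0, "dz": -5, "spin": 0}, {"dx": 0, "dy": 0, "dz": -5, "spin": 0}, {"dx": 0, "dy": 0, "dz": -5, "spin": 0}]'

```text
t: 13.88
position: [486.1, -330.5, 173.2]
tool_rot: [-3.106, -0.448, -0.018]
ft_force: [-0.3, -1.3, -0.1]
grip_width: 53.2
```

Run:
```python
from h import *
info()
shot("wrist","w16.png",None,1.25)
print(to([575,-37,260]))
```

```text
t 13.88 pos [ 486.1 -330.5  173.2] F [-0.3 -1.3 -0.1] M [-0.02 -0.01 -0.04] w 53.2
toolX [0.959 0.282 0.012] toolY [ 0.283 -0.959 -0.002] toolZ [ 0.011  0.005 -1.   ] j [-0.81  0.23  1.61  0.01  1.3   0.48]
[ 16.75213146 -25.95171501  -7.76839796]
```

View pics/w16.png

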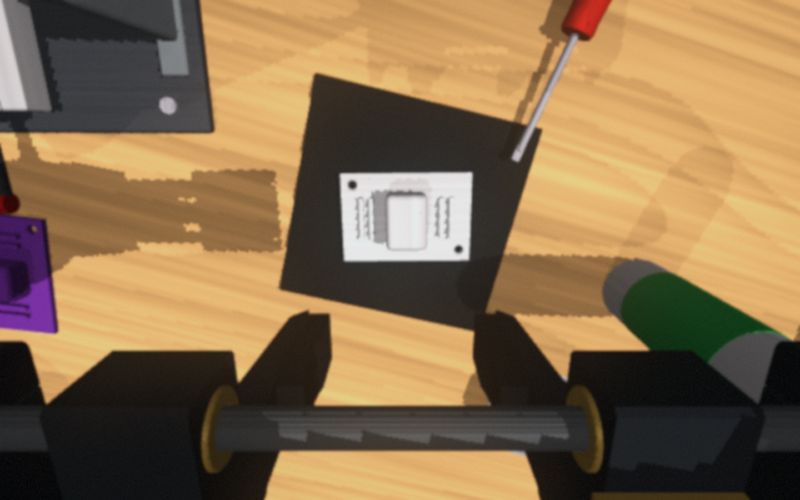

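Lid lies right way up near the mat's centre: lid centre (406,217) against mat centre about (404,211). Now back to the positioner to inspect the bolt.

>>> arm_command --rows '[{"dx": 1.5, "dy": -2.5, "dz": -4, "spin": 0}, {"dx": 3, "dy": -4.6, "dz": -4, "spin": 0}, {"dx": 3, "dy": -4.6, "dz": 0, "spin": 0}, {"dx": 3, "dy": -4.6, "dz": 0, "spin": 0}, {"dx": 3, "dy": -4.6, "dz": 0, "spin": 0}]' --fingers 0.6

```text
t: 14.55
position: [559.9, -97.0, 268.5]
tool_rot: [3.097, 0.434, 0.043]
ft_force: [0.5, -0.7, -0.1]
grip_width: 70.3
```

>>> arm_command --rows '[{"dx": 2.5, "dy": -4, "dz": 0, "spin": 0}, {"dx": 0.8, "dy": -1, "dz": 0, "spin": 0}, {"dx": 0, "dy": 0, "dz": 0, "spin": 0}]'

```text
t: 14.92
position: [578.6, -34.8, 270.1]
tool_rot: [3.095, 0.443, 0.047]
ft_force: [0.8, 0.3, 0.8]
grip_width: 70.4
```

Run:
```python
from h import *
info()
shot("wrist","w17.png",(180,30,440,230),3)
print(to([596.5,-31,200]))
```

```text
t 14.93 pos [578.6 -34.8 270.1] F [0.8 0.3 0.8] M [ 0.02  0.04 -0.01] w 70.4
toolX [0.959 0.281 0.028] toolY [ 0.28  -0.96   0.019] toolZ [ 0.032 -0.01  -0.999] j [-0.26  0.12  1.54 -0.    1.45  1.02]
[ 1.65764793 -0.04924358  7.05274485]
```

View pics/w17.png

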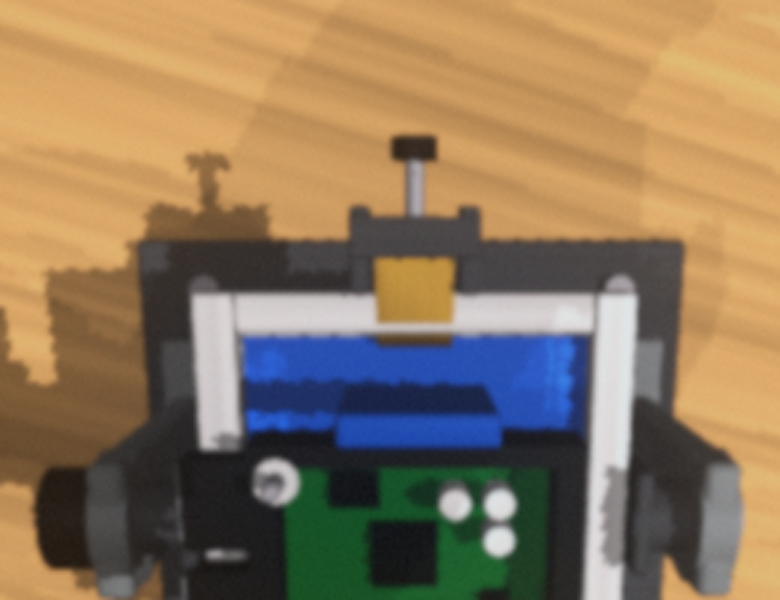

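Run:
```python
from h import *
for z in (172,179):
    r=np.array([pix2plane("wrist",180+x/3,30+y/3,z) for x,y in [(336,416),(499,414),(501,447),(337,448)]]);print(z,r.mean(0),np.linalg.norm(r[0]-r[1]),np.linalg.norm(r[1]-r[2]), to(np.r_[r.mean(0)[:2],200]))
print(pix2plane("wrist",180+415/3,30+345/3,117),pix2plane("wrist",180+415/3,30+337/3,116))
```

```text
172 [595.26094084 -31.20442468 172.        ] 44.497985682102716 9.234828470329038 [ 1.53301745 -0.06421215  7.04903576]
179 [596.57230513 -30.7251524  179.        ] 43.39998832800676 9.006957094343846 [ 1.67227275 -0.07361168  7.0526953 ]
[611.61151403 -26.11688476 117.        ] [613.9474124  -25.45221221 116.        ]
```

>>> arm_command --rows '[{"dx": 0.8, "dy": 0, "dz": 2.5, "spin": 0}, {"dx": 0.8, "dy": 0, "dz": 3, "spin": 0}, {"dx": 0, "dy": 0, "dz": 3, "spin": 0}, {"dx": 0, "dy": 0, "dz": 1.5, "spin": 0}, {"dx": 0, "dy": 0, "dz": 0, "spin": 0}]'

```text
t: 15.6
position: [597.3, -41.0, 169.3]
tool_rot: [3.094, 0.426, 0.049]
ft_force: [-0.8, 0.4, 0.3]
grip_width: 70.2
```

Run:
```python
from h import *
info()
shot("wrist","w18.png",None,1.25)
print(to([596.5,-31,124]))
```

```text
t 15.60 pos [597.3 -41.  169.3] F [-0.8  0.4  0.3] M [-0.01  0.03  0.01] w 70.2
toolX [0.962 0.27  0.029] toolY [ 0.27  -0.963  0.022] toolZ [ 0.033 -0.013 -0.999] j [-0.26  0.24  1.61 -0.    1.26  1.03]
[ 0.00601628 -1.10850996  4.603716  ]
```

View pics/w18.png

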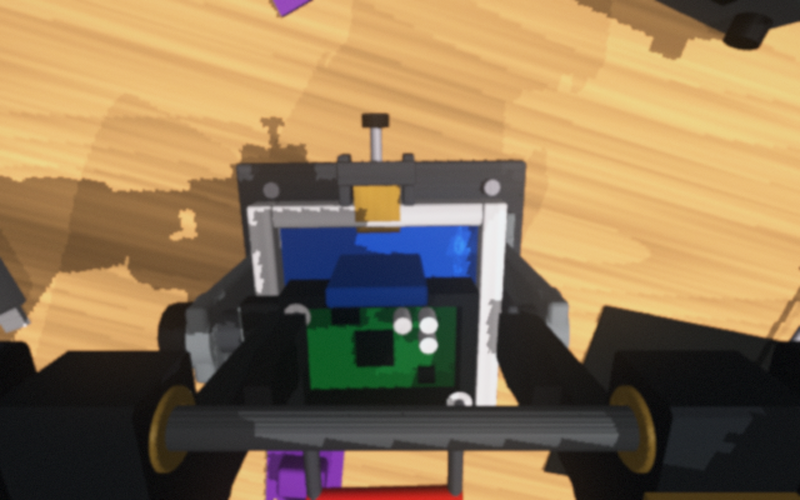

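>>> arm_command --rows '[{"dx": 0, "dy": -0.6, "dz": 0, "spin": 0}, {"dx": 0, "dy": -0.5, "dz": 1, "spin": 0}, {"dx": 0, "dy": 0, "dz": 1, "spin": 0}, {"dx": 0, "dy": 0, "dz": 1, "spin": 0}, {"dx": 0, "dy": 0, "dz": 0.5, "spin": 0}]'

```text
t: 16.27
position: [597.9, -30.6, 136.3]
tool_rot: [3.091, 0.426, 0.059]
ft_force: [-1.2, -0.5, -0.1]
grip_width: 70.6
```

Run:
```python
from h import *
info()
shot("wrist","w19.png",None,1.25)
print(to([597,-31,124]))
```

```text
t 16.27 pos [597.9 -30.6 136.3] F [-1.2 -0.5 -0.1] M [-0.01  0.02 -0.05] w 70.6
toolX [0.962 0.271 0.035] toolY [ 0.27  -0.962  0.025] toolZ [ 0.04  -0.015 -0.999] j [-0.25  0.27  1.64 -0.01  1.19  1.05]
[-0.11045507 -0.00516863  1.17539167]
```

View pics/w19.png

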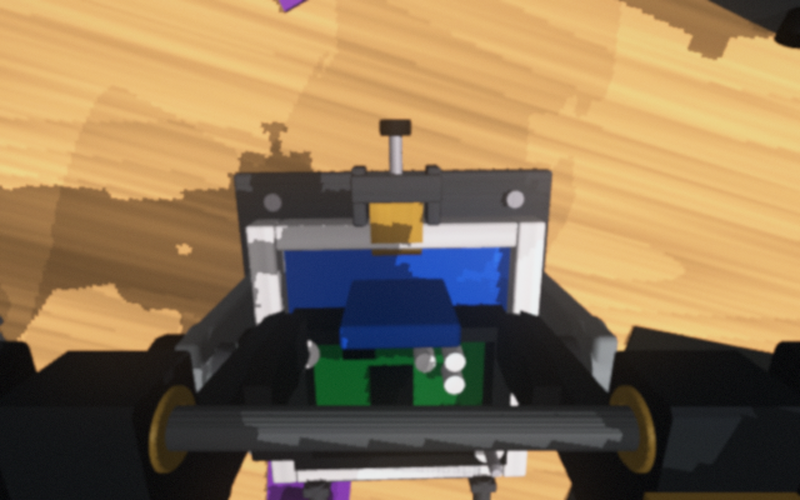

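>>> arm_command --rows '[{"dx": -0.05, "dy": 0, "dz": 0.4, "spin": 0}, {"dx": 0, "dy": 0, "dz": 0.4, "spin": 0}]'

```text
t: 16.58
position: [597.7, -31.0, 127.5]
tool_rot: [3.091, 0.426, 0.059]
ft_force: [0.7, 0.7, 0.2]
grip_width: 70.5
```

>>> arm_command --rows '[{"dx": 0, "dy": 0, "dz": 0.3, "spin": 0}, {"dx": 0, "dy": 0, "dz": 0, "spin": 0}]'

```text
t: 16.82
position: [597.8, -31.1, 124.1]
tool_rot: [3.092, 0.426, 0.058]
ft_force: [0.6, 0.0, 0.5]
grip_width: 70.6
```

Run:
```python
from h import *
info()
shot("wrist","w20.png",None,1.25)
```

```text
t 16.82 pos [597.8 -31.1 124.1] F [0.6 0.  0.5] M [ 0.03 -0.02  0.02] w 70.6
toolX [0.962 0.271 0.034] toolY [ 0.27  -0.963  0.025] toolZ [ 0.04  -0.015 -0.999] j [-0.25  0.28  1.65 -0.01  1.17  1.05]
```

View pics/w20.png

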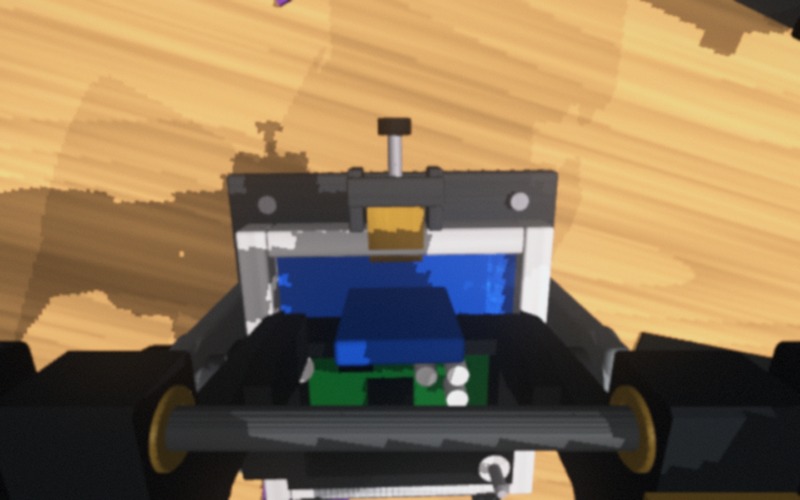

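>>> arm_command --rows '[{"dx": 0, "dy": 0, "dz": 0.2, "spin": 0}, {"dx": 0, "dy": 0, "dz": 0.2, "spin": 0}]' --fingers 0.2

```text
t: 17.12
position: [598.5, -31.3, 120.6]
tool_rot: [3.091, 0.426, 0.06]
ft_force: [0.7, -0.1, 0.3]
grip_width: 53.7
```

>>> arm_command --rows '[{"dx": 0, "dy": 0, "dz": 0, "spin": 0}, {"dx": 0, "dy": 0, "dz": 0, "spin": 0}, {"dx": 0, "dy": 0, "dz": 0, "spin": 0}]' --fingers -0.2

```text
t: 17.5
position: [598.2, -30.6, 120.3]
tool_rot: [3.092, 0.426, 0.06]
ft_force: [-0.7, -0.3, 1.4]
grip_width: 45.5
```

Run:
```python
from h import *
info()
shot("wrist","w21.png",None,1.25)
```

```text
t 17.50 pos [598.2 -30.6 120.3] F [-0.7 -0.3  1.4] M [ 0.06 -0.   -0.04] w 45.5
toolX [0.962 0.271 0.035] toolY [ 0.27  -0.963  0.025] toolZ [ 0.041 -0.014 -0.999] j [-0.25  0.29  1.65 -0.    1.16  1.05]
```

View pics/w21.png

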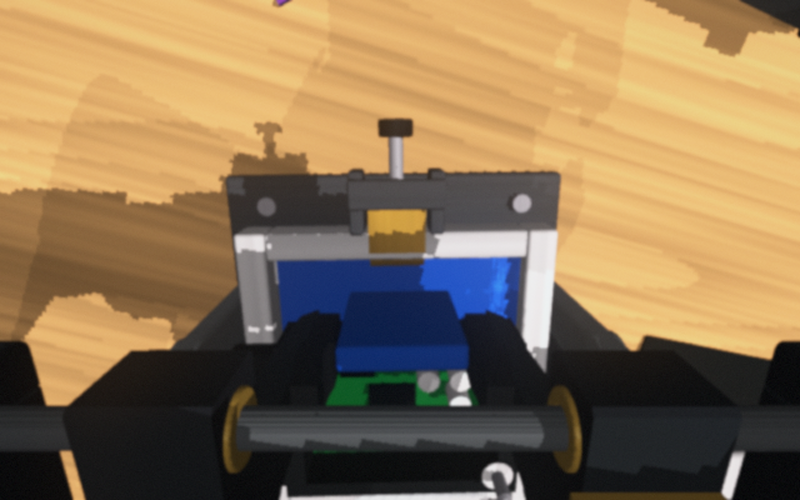

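The fin is held across its 46 mm (width 45.5). I'll press gently first, watching for a snap.

>>> arm_command --rows '[{"dx": 0, "dy": 0, "dz": 0.08, "spin": 0}]'

```text
t: 17.68
position: [598.2, -30.6, 120.2]
tool_rot: [3.092, 0.426, 0.06]
ft_force: [-4.9, 1.4, 9.1]
grip_width: 45.8
```

>>> arm_command --rows '[{"dx": 0, "dy": 0, "dz": 0.08, "spin": 0}]'

```text
t: 17.8
position: [598.3, -30.6, 120.3]
tool_rot: [3.092, 0.426, 0.06]
ft_force: [-2.7, 1.2, 5.9]
grip_width: 45.6
```

Run:
```python
from h import *
info()
```

```text
t 17.80 pos [598.3 -30.6 120.3] F [-2.7  1.2  5.9] M [ 0.24  0.66 -0.06] w 45.6
toolX [0.962 0.271 0.035] toolY [ 0.27  -0.963  0.025] toolZ [ 0.041 -0.014 -0.999] j [-0.25  0.29  1.65 -0.    1.16  1.05]
```

>>> arm_command --rows '[{"dx": 0, "dy": 0, "dz": 0.13, "spin": 0}]'

```text
t: 17.92
position: [598.2, -30.6, 120.2]
tool_rot: [3.092, 0.426, 0.059]
ft_force: [-6.6, 1.8, 9.5]
grip_width: 45.1
```

>>> arm_command --rows '[{"dx": 0, "dy": 0, "dz": 0.15, "spin": 0}]'

```text
t: 18.05
position: [598.3, -30.6, 120.2]
tool_rot: [3.092, 0.427, 0.059]
ft_force: [-5.8, 1.0, 11.6]
grip_width: 45.3
```

Run:
```python
from h import *
info()
```

```text
t 18.05 pos [598.3 -30.6 120.2] F [-5.8  1.  11.6] M [ 0.33  1.   -0.06] w 45.3
toolX [0.962 0.271 0.035] toolY [ 0.27  -0.962  0.025] toolZ [ 0.04  -0.015 -0.999] j [-0.25  0.29  1.65 -0.    1.16  1.05]
```

>>> arm_command --rows '[{"dx": 0.05, "dy": 0, "dz": 0.2, "spin": 0}]'

```text
t: 18.18
position: [598.4, -30.6, 120.2]
tool_rot: [3.091, 0.427, 0.058]
ft_force: [-11.0, 2.1, 17.2]
grip_width: 45.9
```

>>> arm_command --rows '[{"dx": 0.05, "dy": 0, "dz": 0.23, "spin": 0}]'

```text
t: 18.3
position: [598.4, -30.6, 120.2]
tool_rot: [3.091, 0.427, 0.056]
ft_force: [-12.1, 0.6, 17.6]
grip_width: 45.4
```

Run:
```python
from h import *
info()
```

```text
t 18.30 pos [598.4 -30.6 120.2] F [-12.1   0.6  17.6] M [ 0.34  1.8  -0.05] w 45.4
toolX [0.962 0.271 0.033] toolY [ 0.271 -0.962  0.025] toolZ [ 0.039 -0.015 -0.999] j [-0.25  0.29  1.65 -0.01  1.16  1.05]
```

It holds 17.6 N with no movement, so it was seated already, which agrees with the bolt nose showing above the plate. Now the upward tug, in small steps.

>>> arm_command --rows '[{"dx": 0, "dy": 0, "dz": 0, "spin": 0}, {"dx": 0, "dy": 0, "dz": 0, "spin": 0}, {"dx": 0, "dy": 0, "dz": -0.1, "spin": 0}]'

```text
t: 18.68
position: [598.1, -30.6, 120.8]
tool_rot: [3.091, 0.427, 0.056]
ft_force: [-0.2, 0.1, -2.5]
grip_width: 45.4
```

>>> arm_command --rows '[{"dx": 0, "dy": 0, "dz": -0.1, "spin": 0}]'

```text
t: 18.8
position: [597.8, -30.7, 121.2]
tool_rot: [3.091, 0.427, 0.055]
ft_force: [1.4, 0.8, -6.3]
grip_width: 45.5
```

Run:
```python
from h import *
info()
```

```text
t 18.80 pos [597.8 -30.7 121.2] F [ 1.4  0.8 -6.3] M [ 0.01 -0.34 -0.01] w 45.5
toolX [0.962 0.271 0.032] toolY [ 0.271 -0.962  0.025] toolZ [ 0.038 -0.015 -0.999] j [-0.25  0.29  1.65 -0.01  1.16  1.05]
```

>>> arm_command --rows '[{"dx": 0, "dy": 0, "dz": -0.14, "spin": 0}]'

```text
t: 18.92
position: [597.4, -30.6, 121.4]
tool_rot: [3.092, 0.427, 0.053]
ft_force: [6.0, -0.5, -13.5]
grip_width: 45.4
```

>>> arm_command --rows '[{"dx": 0, "dy": 0, "dz": -0.16, "spin": 0}]'

```text
t: 19.05
position: [597.3, -30.6, 121.4]
tool_rot: [3.092, 0.427, 0.053]
ft_force: [8.1, -0.8, -16.5]
grip_width: 45.3
```

Run:
```python
from h import *
info()
```

```text
t 19.05 pos [597.3 -30.6 121.4] F [  8.1  -0.8 -16.5] M [-0.2  -1.34  0.06] w 45.3
toolX [0.962 0.271 0.031] toolY [ 0.27  -0.962  0.024] toolZ [ 0.036 -0.015 -0.999] j [-0.25  0.29  1.65 -0.01  1.16  1.05]
```

It rose about 1 mm (the play), then held 13–16 N. I'll hold briefly in range, then relax.

>>> arm_command --rows '[{"dx": 0.02, "dy": 0, "dz": -0.12, "spin": 0}, {"dx": 0.02, "dy": 0, "dz": -0.12, "spin": 0}]'

```text
t: 19.3
position: [597.3, -30.5, 121.3]
tool_rot: [3.092, 0.427, 0.051]
ft_force: [5.0, -0.6, -13.9]
grip_width: 45.6
```

>>> arm_command --rows '[{"dx": 0, "dy": 0, "dz": 0.03, "spin": 0}, {"dx": 0, "dy": 0, "dz": 0.05, "spin": 0}, {"dx": 0, "dy": 0, "dz": 0, "spin": 0}]'

```text
t: 19.68
position: [597.4, -30.6, 121.2]
tool_rot: [3.092, 0.427, 0.051]
ft_force: [2.0, 0.5, -7.7]
grip_width: 45.3
```

Run:
```python
from h import *
info()
shot("wrist","w22.png",None,1.25)
```

```text
t 19.68 pos [597.4 -30.6 121.2] F [ 2.   0.5 -7.7] M [-0.05 -0.39  0.04] w 45.3
toolX [0.962 0.271 0.03 ] toolY [ 0.271 -0.962  0.024] toolZ [ 0.035 -0.015 -0.999] j [-0.25  0.29  1.65 -0.01  1.17  1.05]
```

View pics/w22.png

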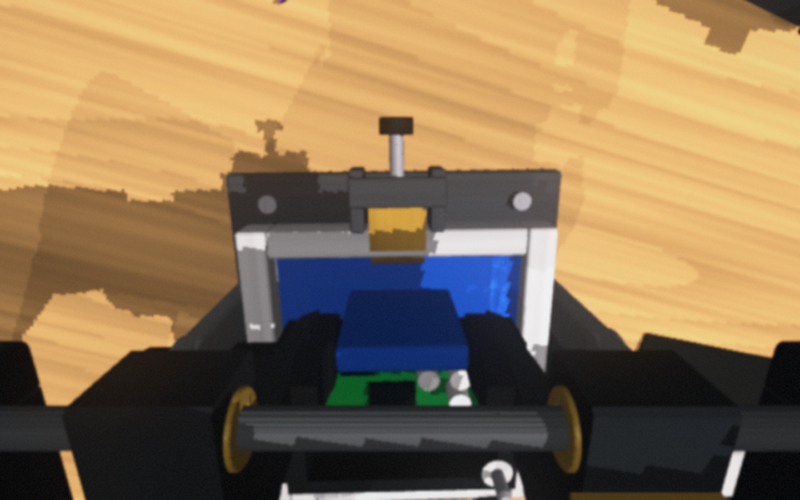

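The bolt nose still lies over the plate at (397,260), so the latch is proven. Release and go to the bar.

>>> arm_command --rows '[{"dx": 0, "dy": 0, "dz": 0.08, "spin": 0}, {"dx": 0, "dy": 0, "dz": 0, "spin": 0}]'

```text
t: 19.98
position: [597.6, -30.6, 121.0]
tool_rot: [3.092, 0.427, 0.052]
ft_force: [0.0, 0.5, -3.9]
grip_width: 45.5
```

>>> arm_command --rows '[{"dx": 0, "dy": 0, "dz": 0, "spin": 0}, {"dx": 0, "dy": 0, "dz": 0, "spin": 0}, {"dx": 0, "dy": 0, "dz": 0, "spin": 0}]' --fingers 0.3

```text
t: 20.35
position: [598.6, -30.9, 122.8]
tool_rot: [3.091, 0.427, 0.056]
ft_force: [0.0, -0.6, 0.1]
grip_width: 57.3
```

>>> arm_command --rows '[{"dx": 0, "dy": 0, "dz": -1, "spin": 0}, {"dx": 0, "dy": 0, "dz": -3, "spin": 0}, {"dx": 0, "dy": 0, "dz": -4, "spin": 0}, {"dx": 0, "dy": 0, "dz": -2, "spin": 0}, {"dx": 0, "dy": 0, "dz": 0, "spin": 0}]'

```text
t: 20.98
position: [595.1, -29.4, 228.7]
tool_rot: [3.09, 0.427, 0.059]
ft_force: [-0.1, -0.4, -0.8]
grip_width: 57.0
```

Run:
```python
from h import *
info()
print(to([446,-74,230]))
```

```text
t 20.98 pos [595.1 -29.4 228.7] F [-0.1 -0.4 -0.8] M [-0.03  0.    0.01] w 57.0
toolX [0.962 0.271 0.034] toolY [ 0.27  -0.962  0.027] toolZ [ 0.04  -0.016 -0.999] j [-0.24  0.17  1.56 -0.01  1.36  1.05]
[-15.54320027   0.26611124  -0.65215685]
```

>>> arm_command --rows '[{"dx": -2.5, "dy": 0, "dz": 0, "spin": -0.17}, {"dx": -4, "dy": 0.7, "dz": 0, "spin": -0.17}, {"dx": -4, "dy": 1.4, "dz": 0, "spin": -0.17}, {"dx": -3, "dy": 1.6, "dz": 0, "spin": -0.17}, {"dx": 0, "dy": 0, "dz": 0, "spin": -0.17}]'

```text
t: 21.6
position: [499.9, -128.6, 222.7]
tool_rot: [2.607, 1.695, 0.035]
ft_force: [-0.2, -0.4, 0.2]
grip_width: 57.6
```

>>> arm_command --rows '[{"dx": 0, "dy": 0, "dz": 0, "spin": -0.17}, {"dx": 0, "dy": 0, "dz": 0, "spin": -0.17}, {"dx": 0, "dy": 0, "dz": 0, "spin": -0.17}, {"dx": 0, "dy": 0, "dz": 0, "spin": -0.17}]'

```text
t: 22.1
position: [497.4, -128.6, 218.5]
tool_rot: [1.867, 2.487, 0.014]
ft_force: [-1.0, -0.5, 0.2]
grip_width: 57.2
```

Run:
```python
from h import *
s=info(); m=R.from_rotvec(s["tool_rot"]).as_matrix()
print(np.degrees(np.arctan2(m[1,1],m[0,1])))
shot("wrist","w23.png",None,1.25)
print(to([446.6,-74,230]))
```

```text
t 22.10 pos [ 497.4 -128.6  218.5] F [-1.  -0.5  0.2] M [ 0.04 -0.11  0.  ] w 57.2
toolX [-0.279  0.96  -0.02 ] toolY [0.96  0.279 0.026] toolZ [ 0.031 -0.012 -0.999] j [-0.49  0.    1.77  0.    1.34 -0.77]
16.215800214539332
[ 6.65400595 -3.2657644  -1.382026  ]
```

View pics/w23.png

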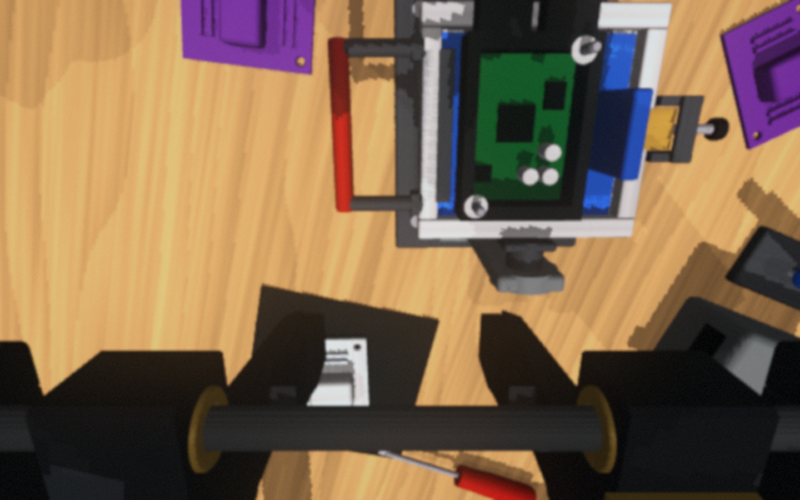

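Run:
```python
from h import *
s1={"tool_rot":np.array([-3.108,-0.415,-0.001]),"position":np.array([557.9,-28.6,342.2])}
for (a,b),(c,d) in (((202,570),(340,40)),((416,566),(345,210))):
    o1,d1=ray("wrist",220+a/2.727,50+b/2.727,s1); o2,d2=ray("wrist",c/1.25,d/1.25)
    A=np.c_[d1,-d2]; t=np.linalg.lstsq(A,o2-o1,rcond=None)[0]; p,q=o1+d1*t[0],o2+d2*t[1]; print(p,q,np.linalg.norm(p-q))
for z in (115,125):
    p=np.array([pix2plane("wrist",c/1.25,d/1.25,z) for c,d in((340,40),(345,210))]); print(z,p.mean(0),np.linalg.norm(p[0]-p[1]))
    print(to(np.r_[p.mean(0)[:2],218]))
```

```text
[434.39484691 -26.76564553 134.21369864] [434.48515978 -27.01462004 134.17856123] 0.2671691577820908
[ 460.5933578  -120.38440138  130.86086387] [ 460.53558791 -119.55097729  130.65304378] 0.8608845833530614
115 [445.94892116 -74.36595242 115.        ] 102.18229167604422
[ 6.66150561 -3.3696534  -0.18422424]
125 [446.79571515 -73.56972614 125.        ] 98.60068232139317
[ 6.71363663 -3.26577844 -0.18257672]
```

>>> arm_command --rows '[{"dx": 2.5, "dy": -1.2, "dz": 0, "spin": 0}, {"dx": 3, "dy": -1.4, "dz": 0, "spin": 0}, {"dx": 1.2, "dy": -0.6, "dz": 0, "spin": 0}, {"dx": 0, "dy": 0, "dz": 2, "spin": 0}, {"dx": 0, "dy": 0, "dz": 1, "spin": 0}]' --fingers -0.15

```text
t: 22.78
position: [447.0, -72.7, 183.7]
tool_rot: [1.872, 2.484, 0.013]
ft_force: [0.2, 0.9, -0.1]
grip_width: 37.6
```

Run:
```python
from h import *
s=info()
shot("wrist","w24.png",None,1.25)
print(to([448.3,-74,110]))
```

```text
t 22.77 pos [447.  -72.7 183.7] F [ 0.2  0.9 -0.1] M [ 0.02 -0.09 -0.01] w 37.6
toolX [-0.275  0.961 -0.019] toolY [0.961 0.276 0.025] toolZ [ 0.03  -0.012 -0.999] j [-0.43 -0.11  1.95  0.    1.27 -0.71]
[-0.04623958 -0.06038347  7.28867776]
```

View pics/w24.png

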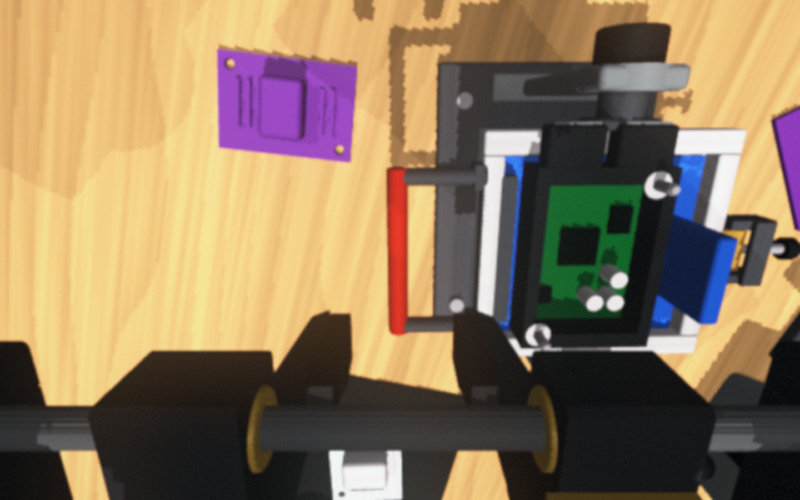

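>>> arm_command --rows '[{"dx": 0, "dy": 0, "dz": 2, "spin": 0}, {"dx": 0, "dy": 0, "dz": 2, "spin": 0}, {"dx": 0, "dy": 0, "dz": 2, "spin": 0}, {"dx": 0, "dy": 0, "dz": 0.5, "spin": 0}]'

```text
t: 23.32
position: [450.9, -75.3, 117.6]
tool_rot: [1.876, 2.479, 0.014]
ft_force: [-0.6, -0.1, 0.7]
grip_width: 37.6
```

Run:
```python
from h import *
s=info()
shot("wrist","w25.png",None,1.25)
print(to([448.3,-74,80]))
```

```text
t 23.32 pos [450.9 -75.3 117.6] F [-0.6 -0.1  0.7] M [ 0.01 -0.08  0.  ] w 37.6
toolX [-0.271  0.962 -0.021] toolY [0.962 0.272 0.027] toolZ [ 0.031 -0.013 -0.999] j [-0.43 -0.01  2.    0.    1.12 -0.7 ]
[ 0.28742221 -0.33122399  3.75617376]
```

View pics/w25.png

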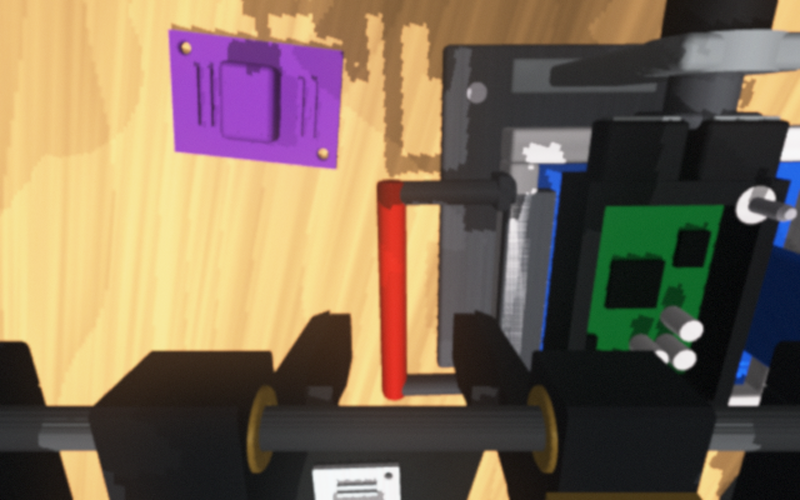

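>>> arm_command --rows '[{"dx": 0.25, "dy": -0.35, "dz": 0.5, "spin": 0}, {"dx": 0, "dy": 0, "dz": 1, "spin": 0}, {"dx": 0, "dy": 0, "dz": 1, "spin": 0}, {"dx": 0, "dy": 0, "dz": 0.8, "spin": 0}, {"dx": 0, "dy": 0, "dz": 0, "spin": 0}]'

```text
t: 24.0
position: [449.2, -75.0, 84.1]
tool_rot: [1.875, 2.476, 0.015]
ft_force: [0.6, -1.4, 0.6]
grip_width: 37.6
```

Run:
```python
from h import *
s=info()
shot("wrist","w26.png",None,1.25)
print(to([448.3,-74,80]))
```

```text
t 24.00 pos [449.2 -75.   84.1] F [ 0.6 -1.4  0.6] M [-0.01 -0.09  0.02] w 37.6
toolX [-0.271  0.962 -0.023] toolY [0.962 0.271 0.029] toolZ [ 0.034 -0.014 -0.999] j [-0.43  0.03  2.03  0.    1.04 -0.7 ]
[ 0.1469054  -0.09489044  0.43997318]
```

View pics/w26.png

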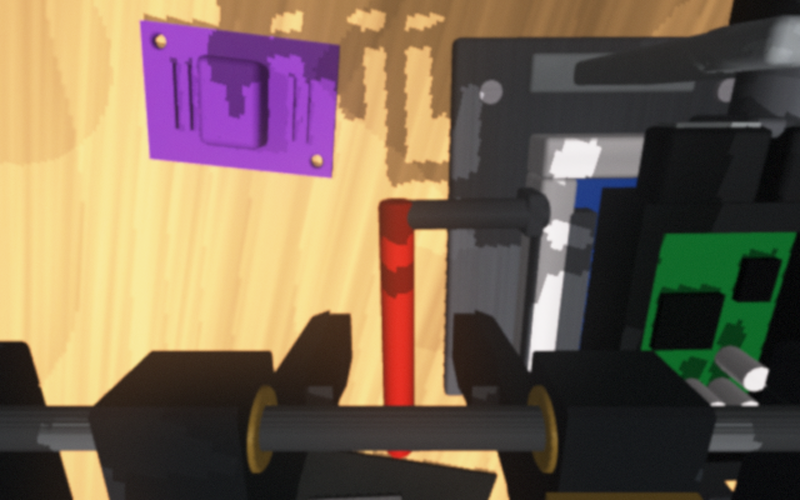

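>>> arm_command --rows '[{"dx": 0, "dy": 0, "dz": 0.6, "spin": 0}, {"dx": 0, "dy": 0, "dz": 0.6, "spin": 0}, {"dx": 0, "dy": 0, "dz": 0, "spin": 0}]'

```text
t: 24.42
position: [450.3, -75.4, 72.1]
tool_rot: [1.874, 2.475, 0.015]
ft_force: [0.5, 0.1, 0.3]
grip_width: 37.3
```

>>> arm_command --rows '[{"dx": 0, "dy": 0, "dz": 0, "spin": 0}, {"dx": 0, "dy": 0, "dz": 0, "spin": 0}, {"dx": 0, "dy": 0, "dz": 0, "spin": 0}, {"dx": 0, "dy": 0, "dz": 0, "spin": 0}]' --fingers -1

```text
t: 24.92
position: [448.1, -76.1, 71.9]
tool_rot: [1.874, 2.479, 0.009]
ft_force: [3.2, 1.6, -2.1]
grip_width: 10.7
```

Run:
```python
from h import *
s=info()
shot("wrist","w27.png",None,1.25)
info()
```

```text
t 24.93 pos [448.1 -76.1  71.9] F [ 3.2  1.6 -2.1] M [ 0.23 -0.61  0.06] w 10.7
toolX [-0.272  0.962 -0.024] toolY [0.962 0.273 0.025] toolZ [ 0.031 -0.016 -0.999] j [-0.43  0.06  2.04 -0.    1.01 -0.7 ]
t 24.98 pos [448.2 -76.1  71.9] F [-1.6 -1.6 -0. ] M [-0.1   0.12  0.05] w 10.8
toolX [-0.272  0.962 -0.024] toolY [0.962 0.273 0.025] toolZ [ 0.031 -0.016 -0.999] j [-0.43  0.06  2.04 -0.    1.01 -0.7 ]
```

View pics/w27.png

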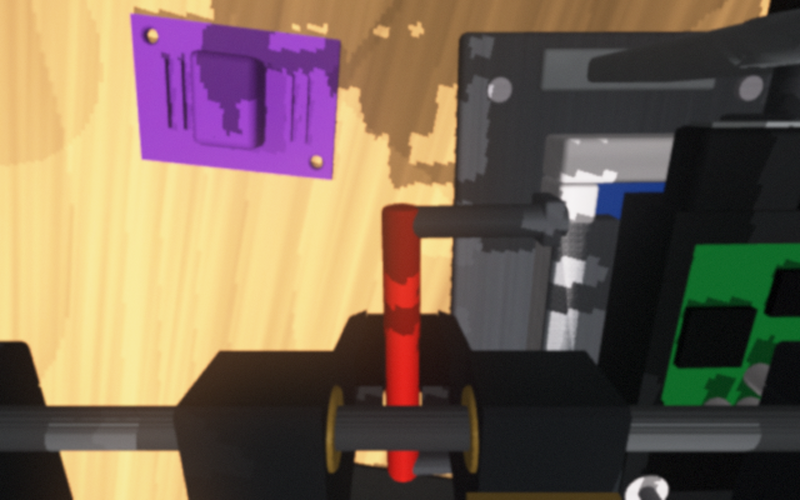

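The bar is pinched (10.8 mm). Next I'll compute the arc steps.

```bash
cat > arc.py <<'E'
from h import *
import sys
a=np.radians(16.0); u=np.array([np.cos(a),np.sin(a),0]); z=np.array([0,0,1.]); S=np.array([448.2,-76.1,71.9])
def run(n=5,step=.1,end=3.14159):
    s=info(); m=R.from_rotvec(s["tool_rot"]).as_matrix(); p=s["position"]
    rel=p-(S+118*u); x,y=rel@u,rel[2]; th=np.arctan2(y,-x); v=np.array([-u[1],u[0],0])
    print("theta %.3f r %.1f side %.1f"%(th,np.hypot(x,y),rel@v))
    C=lambda t: S+118*u-118*np.cos(t)*u+118*np.sin(t)*z
    q=p
    for i in range(n):
        t=min(th+step*(i+1),end); d=m.T@(C(t)-q)/10; q=C(t); print(np.round(d,2),"t %.2f"%t)
if __name__=="__main__": run(int(sys.argv[1]),float(sys.argv[2]))
E
python3 arc.py 5 .08
```

```text
t 24.98 pos [448.2 -76.1  71.9] F [-1.6 -1.6 -0. ] M [-0.1   0.12  0.05] w 10.8
toolX [-0.272  0.962 -0.024] toolY [0.962 0.273 0.025] toolZ [ 0.031 -0.016 -0.999] j [-0.43  0.06  2.04 -0.    1.01 -0.7 ]
theta -0.000 r 118.0 side 0.0
[-0.02  0.06 -0.94] t 0.08
[-0.02  0.14 -0.93] t 0.16
[-0.02  0.21 -0.92] t 0.24
[-0.02  0.28 -0.9 ] t 0.32
[-0.02  0.35 -0.87] t 0.40
```

>>> arm_command --rows '[{"dx": 0, "dy": 0.05, "dz": -0.6, "spin": 0}, {"dx": 0, "dy": 0.1, "dz": -0.9, "spin": 0}, {"dx": 0, "dy": 0.2, "dz": -0.9, "spin": 0}]'

```text
t: 25.35
position: [449.9, -75.6, 94.4]
tool_rot: [1.875, 2.479, 0.005]
ft_force: [2.9, -4.5, -11.6]
grip_width: 10.8
```

```bash
python3 arc.py 5 .1
```

```text
t 25.35 pos [449.9 -75.6  94.4] F [  2.9  -4.5 -11.6] M [-0.76 -0.29  0.03] w 10.8
toolX [-0.272  0.962 -0.025] toolY [0.962 0.273 0.023] toolZ [ 0.029 -0.017 -0.999] j [-0.42  0.02  2.02 -0.    1.07 -0.7 ]
theta 0.191 r 118.4 side 0.0
[-0.03  0.34 -1.13] t 0.29
[-0.03  0.42 -1.1 ] t 0.39
[-0.02  0.53 -1.05] t 0.49
[-0.02  0.63 -1.  ] t 0.59
[-0.02  0.73 -0.93] t 0.69
```

>>> arm_command --rows '[{"dx": 0, "dy": 0.3, "dz": -1.15, "spin": 0}, {"dx": 0, "dy": 0.4, "dz": -1.15, "spin": 0}, {"dx": 0, "dy": 0.53, "dz": -1.1, "spin": 0}, {"dx": 0, "dy": 0.63, "dz": -1.05, "spin": 0}, {"dx": 0, "dy": 0.73, "dz": -0.95, "spin": 0}]'

```text
t: 25.98
position: [469.2, -70.0, 144.8]
tool_rot: [1.878, 2.484, -0.01]
ft_force: [-1.7, -7.3, -10.4]
grip_width: 10.8
```

```bash
python3 - <<'E'
from h import *
shot("wrist","w28.png",None,1.25)
E
python3 arc.py 5 .1
```

```text
t 26.02 pos [470.  -69.8 145.9] F [-3.2 -4.9 -4.1] M [-0.9   0.67 -0.01] w 10.9
toolX [-0.272  0.962 -0.026] toolY [0.962 0.272 0.013] toolZ [ 0.019 -0.021 -1.   ] j [-0.39 -0.    1.93 -0.01  1.19 -0.66]
theta 0.661 r 120.7 side 0.0
[-0.02  0.99 -0.72] t 0.76
[-0.02  0.86 -0.8 ] t 0.86
[-0.02  0.94 -0.71] t 0.96
[-0.01  1.01 -0.61] t 1.06
[-0.01  1.06 -0.51] t 1.16
```

View pics/w28.png

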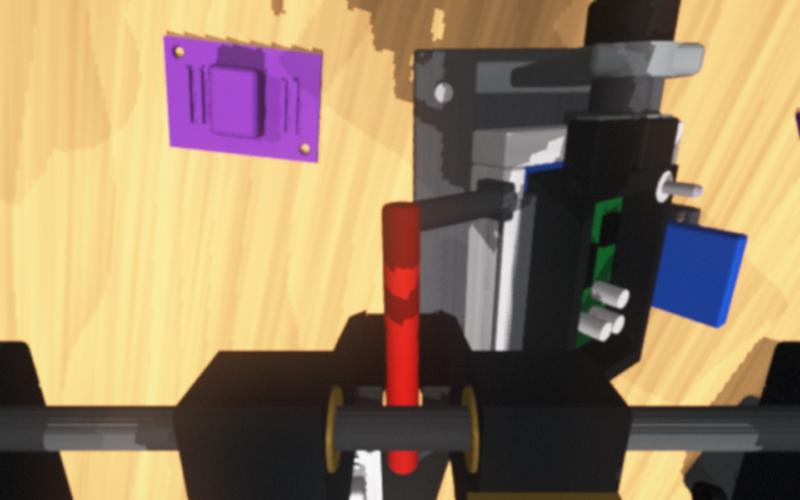

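```bash
python3 - <<'E'
t=open('arc.py').read()
t=t.replace("rel=p-(S+118*u)","rel=p-K").replace("C=lambda t: S+118*u","C=lambda t: K").replace("def run","K=S+117.9*u+4.3*z\ndef run").replace("end=3.14159","end=3.10")
open('arc.py','w').write(t)
E
python3 arc.py 5 .1
```

```text
t 26.02 pos [470.  -69.8 145.9] F [-3.2 -4.9 -4.1] M [-0.9   0.67 -0.01] w 10.9
toolX [-0.272  0.962 -0.026] toolY [0.962 0.272 0.013] toolZ [ 0.019 -0.021 -1.   ] j [-0.39 -0.    1.93 -0.01  1.19 -0.66]
theta 0.632 r 118.0 side 0.0
[-0.03  0.76 -0.91] t 0.73
[-0.02  0.84 -0.83] t 0.83
[-0.02  0.92 -0.74] t 0.93
[-0.01  0.99 -0.64] t 1.03
[-0.01  1.05 -0.54] t 1.13
```

>>> arm_command --rows '[{"dx": -0.02, "dy": 0.8, "dz": -0.95, "spin": 0}, {"dx": -0.02, "dy": 0.86, "dz": -0.85, "spin": 0}, {"dx": -0.02, "dy": 0.95, "dz": -0.75, "spin": 0}, {"dx": -0.01, "dy": 1.0, "dz": -0.65, "spin": 0}, {"dx": -0.01, "dy": 1.1, "dz": -0.55, "spin": 0}]'

```text
t: 26.65
position: [498.9, -61.2, 177.2]
tool_rot: [-1.895, -2.505, 0.057]
ft_force: [-17.9, -5.6, 9.2]
grip_width: 10.9
```

```bash
python3 arc.py 5 .1
```

```text
t 26.65 pos [498.9 -61.2 177.2] F [-17.9  -5.6   9.2] M [-1.08  3.03  0.01] w 10.9
toolX [-0.272  0.962 -0.022] toolY [ 0.962  0.272 -0.029] toolZ [-0.022 -0.029 -0.999] j [-0.33  0.06  1.8  -0.04  1.3  -0.6 ]
theta 0.999 r 120.1 side 0.3
[-0.04  1.13 -0.44] t 1.10
[-0.01  1.06 -0.51] t 1.20
[-0.    1.11 -0.41] t 1.30
[-0.    1.14 -0.29] t 1.40
[ 0.    1.17 -0.18] t 1.50
```

```bash
cat > arc.py <<'E'
from h import *
import sys
a=np.radians(16.0); u=np.array([np.cos(a),np.sin(a),0]); v=np.array([-u[1],u[0],0]); z=np.array([0,0,1.]); S=np.array([446.8,-75.4,71.9])
K=S+117.9*u+5*z
def run(n=5,step=.1,end=3.10):
    s=info(); m=R.from_rotvec(s["tool_rot"]).as_matrix(); p=s["position"]-45*(m[:,2]+z)
    rel=p-K; x,y=rel@u,rel[2]; th=np.arctan2(y,-x)
    if th<-1: th+=2*np.pi
    F=s["ft_force"]; rad=-np.cos(th)*u+np.sin(th)*z; tan=np.sin(th)*u+np.cos(th)*z
    print("theta %.3f r %.1f side %.1f  Frad %.1f Ftan %.1f Fside %.1f"%(th,np.hypot(x,y),rel@v,F@rad,F@tan,F@v))
    C=lambda t: K-118*np.cos(t)*u+118*np.sin(t)*z
    q=p
    for i in range(n):
        t=min(th+step*(i+1),end); d=m.T@(C(t)-q)/10; q=C(t); print(np.round(d,2),"t %.2f"%t)
if __name__=="__main__": run(int(sys.argv[1]),float(sys.argv[2]))
E
python3 arc.py 4 .1
```

```text
t 26.65 pos [498.9 -61.2 177.2] F [-17.9  -5.6   9.2] M [-1.08  3.03  0.01] w 10.9
toolX [-0.272  0.962 -0.022] toolY [ 0.962  0.272 -0.029] toolZ [-0.022 -0.029 -0.999] j [-0.33  0.06  1.8  -0.04  1.3  -0.6 ]
theta 1.013 r 118.2 side 0.2  Frad 17.7 Ftan -11.0 Fside -0.5
[-0.03  1.02 -0.59] t 1.11
[-0.01  1.07 -0.5 ] t 1.21
[-0.    1.11 -0.39] t 1.31
[-0.    1.15 -0.28] t 1.41
```

>>> arm_command --rows '[{"dx": -0.02, "dy": 0.95, "dz": -0.75, "spin": 0}, {"dx": 0, "dy": 1.05, "dz": -0.6, "spin": 0}, {"dx": 0, "dy": 1.1, "dz": -0.45, "spin": 0}]'

```text
t: 27.02
position: [520.0, -54.9, 189.5]
tool_rot: [-1.885, -2.489, 0.085]
ft_force: [-14.4, -5.2, 7.3]
grip_width: 11.2
```

```bash
python3 arc.py 4 .1
```

```text
t 27.02 pos [520.  -54.9 189.5] F [-14.4  -5.2   7.3] M [-0.96  2.3   0.03] w 11.2
toolX [-0.271  0.962 -0.019] toolY [ 0.961  0.27  -0.054] toolZ [-0.047 -0.033 -0.998] j [-0.3   0.11  1.71 -0.05  1.35 -0.57]
theta 1.234 r 119.3 side 0.3  Frad 11.9 Ftan -12.0 Fside -1.1
[-0.03  1.16 -0.28] t 1.33
[ 0.    1.15 -0.28] t 1.43
[ 0.    1.17 -0.17] t 1.53
[ 0.01  1.18 -0.05] t 1.63
```

```bash
python3 arc.py 4 .22|tail -4
```

```text
[-0.03  2.54 -0.6 ] t 1.45
[ 0.01  2.59 -0.16] t 1.67
[0.02 2.56 0.41] t 1.89
[0.03 2.41 0.96] t 2.11
```

>>> arm_command --rows '[{"dx": -0.03, "dy": 2.55, "dz": -0.7, "spin": 0}, {"dx": 0, "dy": 2.6, "dz": -0.25, "spin": 0}]'

```text
t: 27.28
position: [564.6, -41.9, 198.1]
tool_rot: [-1.88, -2.479, 0.101]
ft_force: [-10.3, -4.1, 2.4]
grip_width: 10.9
```

```bash
python3 arc.py 4 .22
```

```text
t 27.27 pos [564.6 -41.9 198.1] F [-10.3  -4.1   2.4] M [-0.65  1.78  0.02] w 10.9
toolX [-0.27   0.963 -0.017] toolY [ 0.961  0.269 -0.068] toolZ [-0.061 -0.035 -0.998] j [-0.25  0.21  1.58 -0.05  1.4  -0.52]
theta 1.634 r 121.3 side 0.4  Frad 1.7 Ftan -11.1 Fside -1.1
[-0.02  2.58  0.6 ] t 1.85
[0.03 2.46 0.83] t 2.07
[0.04 2.22 1.34] t 2.29
[0.04 1.87 1.79] t 2.51
```

```bash
sed -i 's/K=S+117.9\*u+5\*z/K=S+117.7*u+8.3*z/; s/end=3.10/end=3.22/' arc.py; python3 arc.py 4 .22
```

```text
t 27.27 pos [564.6 -41.9 198.1] F [-10.3  -4.1   2.4] M [-0.65  1.78  0.02] w 10.9
toolX [-0.27   0.963 -0.017] toolY [ 0.961  0.269 -0.068] toolZ [-0.061 -0.035 -0.998] j [-0.25  0.21  1.58 -0.05  1.4  -0.52]
theta 1.637 r 118.0 side 0.4  Frad 1.6 Ftan -11.1 Fside -1.1
[-0.02  2.58  0.28] t 1.86
[0.03 2.45 0.83] t 2.08
[0.04 2.21 1.35] t 2.30
[0.04 1.86 1.8 ] t 2.52
```

>>> arm_command --rows '[{"dx": -0.02, "dy": 2.6, "dz": 0.28, "spin": 0}, {"dx": 0.02, "dy": 2.5, "dz": 0.83, "spin": 0}]'

```text
t: 27.52
position: [610.6, -28.9, 186.3]
tool_rot: [-1.877, -2.475, 0.111]
ft_force: [-10.2, -4.0, 4.6]
grip_width: 10.8
```

```bash
python3 arc.py 4 .2
```

```text
t 27.52 pos [610.6 -28.9 186.3] F [-10.2  -4.    4.6] M [-0.69  1.7   0.01] w 10.8
toolX [-0.27   0.963 -0.016] toolY [ 0.96   0.268 -0.077] toolZ [-0.07  -0.037 -0.997] j [-0.21  0.33  1.46 -0.05  1.41 -0.48]
theta 2.057 r 119.8 side 0.3  Frad -1.1 Ftan -11.8 Fside -1.1
[0.01 1.99 1.31] t 2.26
[0.04 1.79 1.53] t 2.46
[0.04 1.45 1.86] t 2.66
[0.04 1.05 2.11] t 2.86
```

>>> arm_command --rows '[{"dx": 0.01, "dy": 2.05, "dz": 1.25, "spin": 0}, {"dx": 0.03, "dy": 1.85, "dz": 1.55, "spin": 0}]'

```text
t: 27.78
position: [644.5, -19.5, 157.8]
tool_rot: [-1.875, -2.472, 0.119]
ft_force: [-9.2, -3.8, 5.0]
grip_width: 11.2
```

```bash
python3 arc.py 4 .15
python3 - <<'E'
from h import *
shot("wrist","w29.png",None,1.25)
E
```

```text
t 27.77 pos [644.5 -19.5 157.8] F [-9.2 -3.8  5. ] M [-0.64  1.84  0.07] w 11.2
toolX [-0.27   0.963 -0.017] toolY [ 0.96   0.268 -0.084] toolZ [-0.076 -0.039 -0.996] j [-0.19  0.43  1.39 -0.05  1.39 -0.45]
theta 2.439 r 119.9 side 0.0  Frad -4.3 Ftan -10.2 Fside -1.2
[0.03 1.02 1.47] t 2.59
[0.03 0.94 1.5 ] t 2.74
[0.03 0.71 1.62] t 2.89
[0.03 0.46 1.71] t 3.04
```

View pics/w29.png

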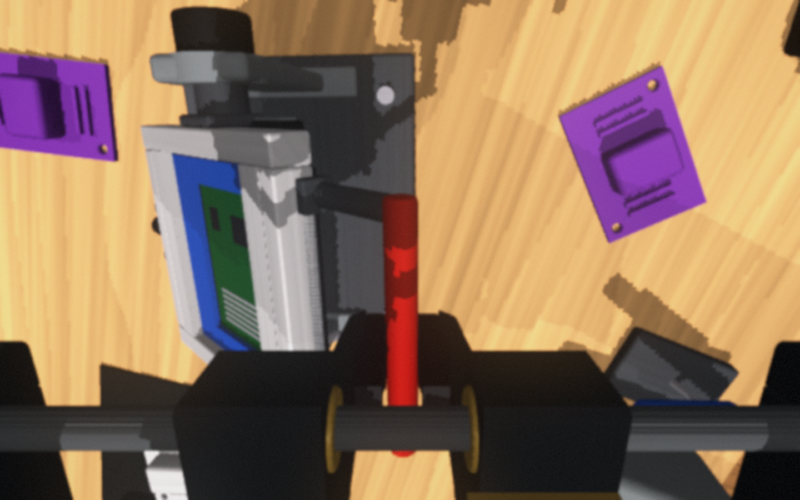

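>>> arm_command --rows '[{"dx": 0.03, "dy": 1.1, "dz": 1.5, "spin": 0}, {"dx": 0.03, "dy": 0.95, "dz": 1.6, "spin": 0}, {"dx": 0.02, "dy": 0.65, "dz": 1.4, "spin": 0}]'

```text
t: 28.2
position: [666.0, -13.5, 112.5]
tool_rot: [-1.872, -2.469, 0.128]
ft_force: [-9.1, -2.8, 8.0]
grip_width: 11.0
```

```bash
python3 arc.py 4 .1
```

```text
t 28.20 pos [666.  -13.5 112.5] F [-9.1 -2.8  8. ] M [-0.51  1.72 -0.02] w 11.0
toolX [-0.271  0.962 -0.017] toolY [ 0.959  0.268 -0.09 ] toolZ [-0.082 -0.041 -0.996] j [-0.17  0.52  1.35 -0.06  1.34 -0.43]
theta 2.867 r 118.6 side -0.2  Frad -7.0 Ftan -10.3 Fside -0.2
[0.04 0.31 1.14] t 2.97
[0.02 0.25 1.15] t 3.07
[0.02 0.13 1.17] t 3.17
[0.01 0.02 0.62] t 3.22
```

>>> arm_command --rows '[{"dx": 0.03, "dy": 0.25, "dz": 1.2, "spin": 0}, {"dx": 0.02, "dy": 0.15, "dz": 0.8, "spin": 0}]'

```text
t: 28.45
position: [669.0, -12.7, 95.8]
tool_rot: [-1.872, -2.471, 0.128]
ft_force: [-5.9, -1.6, 9.6]
grip_width: 11.0
```

```bash
python3 arc.py 2 .1
```

```text
t 28.45 pos [669.  -12.7  95.8] F [-5.9 -1.6  9.6] M [-0.23  1.17  0.04] w 11.0
toolX [-0.271  0.962 -0.019] toolY [ 0.959  0.269 -0.089] toolZ [-0.081 -0.042 -0.996] j [-0.17  0.54  1.35 -0.06  1.32 -0.42]
theta 3.011 r 118.2 side -0.2  Frad -4.8 Ftan -10.3 Fside 0.1
[0.04 0.18 1.17] t 3.11
[0.02 0.08 1.18] t 3.21
```

>>> arm_command --rows '[{"dx": 0.02, "dy": 0.06, "dz": 0.6, "spin": 0}]'

```text
t: 28.58
position: [669.4, -12.7, 91.9]
tool_rot: [-1.872, -2.471, 0.128]
ft_force: [-3.0, -0.3, 9.5]
grip_width: 10.7
```

>>> arm_command --rows '[{"dx": 0.02, "dy": 0.03, "dz": 0.3, "spin": 0}]'

```text
t: 28.7
position: [669.5, -12.6, 91.0]
tool_rot: [-1.872, -2.472, 0.129]
ft_force: [-4.9, -1.3, 10.2]
grip_width: 10.7
```

>>> arm_command --rows '[{"dx": 0.02, "dy": 0.02, "dz": 0.3, "spin": 0}]'

```text
t: 28.82
position: [669.5, -12.6, 90.3]
tool_rot: [-1.872, -2.472, 0.13]
ft_force: [-5.2, -1.1, 9.3]
grip_width: 11.1
```

```bash
python3 arc.py 2 .1
```

```text
t 28.82 pos [669.5 -12.6  90.3] F [-5.2 -1.1  9.3] M [-0.17  0.98  0.05] w 11.1
toolX [-0.272  0.962 -0.02 ] toolY [ 0.959  0.269 -0.089] toolZ [-0.081 -0.044 -0.996] j [-0.17  0.55  1.35 -0.06  1.31 -0.42]
theta 3.057 r 118.2 side -0.2  Frad -4.5 Ftan -9.7 Fside 0.4
[0.04 0.13 1.17] t 3.16
[0.02 0.03 0.74] t 3.22
```

>>> arm_command --rows '[{"dx": 0.02, "dy": 0.03, "dz": 0.45, "spin": 0}]'

```text
t: 28.95
position: [669.7, -12.6, 88.3]
tool_rot: [-1.872, -2.473, 0.13]
ft_force: [-3.5, 0.2, 10.4]
grip_width: 11.1
```

>>> arm_command --rows '[{"dx": 0.02, "dy": 0.03, "dz": 0.45, "spin": 0}]'

```text
t: 29.08
position: [669.8, -12.7, 86.3]
tool_rot: [-1.873, -2.474, 0.131]
ft_force: [-4.4, 0.4, 9.5]
grip_width: 10.8
```

>>> arm_command --rows '[{"dx": 0.02, "dy": 0.02, "dz": 0.4, "spin": 0}]'

```text
t: 29.2
position: [669.9, -12.6, 84.8]
tool_rot: [-1.873, -2.475, 0.131]
ft_force: [-4.2, 0.1, 9.5]
grip_width: 10.8
```

```bash
python3 arc.py 2 .1
```

```text
t 29.20 pos [669.9 -12.6  84.8] F [-4.2  0.1  9.5] M [-0.14  0.98  0.01] w 10.8
toolX [-0.273  0.962 -0.023] toolY [ 0.959  0.27  -0.089] toolZ [-0.079 -0.046 -0.996] j [-0.16  0.56  1.36 -0.06  1.3  -0.42]
theta 3.104 r 118.1 side -0.2  Frad -3.7 Ftan -9.6 Fside 1.3
[0.04 0.08 1.18] t 3.20
[0.   0.   0.18] t 3.22
```

>>> arm_command --rows '[{"dx": 0.02, "dy": 0.02, "dz": 0.5, "spin": 0}, {"dx": 0.02, "dy": 0.02, "dz": 0.5, "spin": 0}]'

```text
t: 29.45
position: [670.0, -12.7, 79.8]
tool_rot: [-1.873, -2.476, 0.132]
ft_force: [-4.3, -0.8, 12.0]
grip_width: 11.0
```

>>> arm_command --rows '[{"dx": 0.02, "dy": 0, "dz": 0.45, "spin": 0}]'

```text
t: 29.58
position: [670.1, -12.8, 79.6]
tool_rot: [-1.874, -2.477, 0.132]
ft_force: [-11.0, 1.5, 25.5]
grip_width: 10.9
```

>>> arm_command --rows '[{"dx": 0.02, "dy": 0, "dz": 0.45, "spin": 0}]'

```text
t: 29.7
position: [670.1, -12.8, 79.6]
tool_rot: [-1.874, -2.478, 0.133]
ft_force: [-10.4, 1.3, 21.1]
grip_width: 11.0
```

```bash
python3 arc.py 2 .1;  python3 - <<'E'
from h import *
shot("wrist","w30.png",None,1.25)
E
```

```text
t 29.70 pos [670.1 -12.8  79.6] F [-10.4   1.3  21.1] M [-0.01  1.9  -0.03] w 11.0
toolX [-0.273  0.962 -0.026] toolY [ 0.959  0.27  -0.087] toolZ [-0.077 -0.049 -0.996] j [-0.16  0.56  1.36 -0.06  1.29 -0.42]
theta 3.148 r 118.1 side -0.2  Frad -9.7 Ftan -21.0 Fside 4.1
[0.04 0.02 0.84] t 3.22
[0. 0. 0.] t 3.22
```

View pics/w30.png

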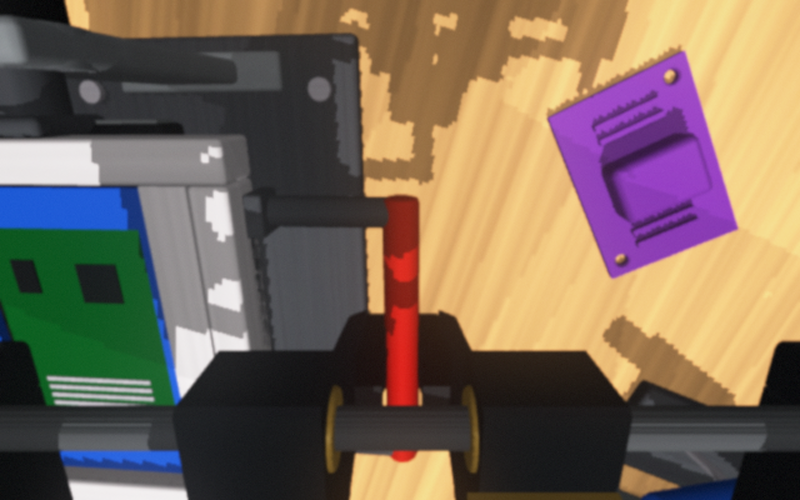

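A hard stop: no movement at 21–25 N, with the frame inverted and the carrier's solder side up. I'll relax and let go.

>>> arm_command --rows '[{"dx": 0, "dy": 0, "dz": 0.03, "spin": 0}, {"dx": 0, "dy": 0, "dz": 0.03, "spin": 0}]'

```text
t: 30.0
position: [670.1, -12.8, 80.0]
tool_rot: [-1.874, -2.479, 0.133]
ft_force: [-0.9, -0.4, 0.7]
grip_width: 10.9
```

>>> arm_command --rows '[{"dx": 0, "dy": 0, "dz": 0, "spin": 0}, {"dx": 0, "dy": 0, "dz": 0, "spin": 0}, {"dx": 0, "dy": 0, "dz": 0, "spin": 0}]' --fingers -0.2

```text
t: 30.38
position: [670.4, -12.4, 79.7]
tool_rot: [-1.874, -2.478, 0.131]
ft_force: [0.1, -0.4, 1.1]
grip_width: 34.7
```

>>> arm_command --rows '[{"dx": 0, "dy": -0.1, "dz": -1, "spin": 0}, {"dx": 0, "dy": 0, "dz": -1.5, "spin": 0}, {"dx": 0, "dy": 0, "dz": -2, "spin": 0}, {"dx": 0, "dy": 0, "dz": -3, "spin": 0}, {"dx": 0, "dy": 0, "dz": -4, "spin": 0}]'

```text
t: 31.0
position: [677.2, -6.6, 198.7]
tool_rot: [-1.872, -2.475, 0.134]
ft_force: [0.7, -0.4, -0.1]
grip_width: 35.0
```

>>> arm_command --rows '[{"dx": 0, "dy": 0, "dz": -4, "spin": 0}, {"dx": -2, "dy": 0, "dz": -4, "spin": 0}, {"dx": -4, "dy": 0, "dz": -2, "spin": 0}, {"dx": -4, "dy": 0, "dz": 0, "spin": 0}, {"dx": -4, "dy": -1, "dz": 0, "spin": 0}]'

```text
t: 31.62
position: [717.9, -137.9, 323.2]
tool_rot: [-1.875, -2.496, 0.121]
ft_force: [-0.4, 0.3, -0.5]
grip_width: 35.0
```

Run:
```python
from h import *
info()
shot("wrist","w31.png",None,1.25)
shot("top","t31.png",(280,150,440,270),5)
shot("scene","s31.png",(200,150,360,270),5)
```

```text
t 31.62 pos [ 717.9 -137.9  323.2] F [-0.4  0.3 -0.5] M [-0.06 -0.13 -0.02] w 35.0
toolX [-0.28   0.96  -0.032] toolY [ 0.958  0.277 -0.072] toolZ [-0.061 -0.051 -0.997] j [-0.32  0.52  0.93 -0.07  1.73 -0.61]
```

View pics/w31.png

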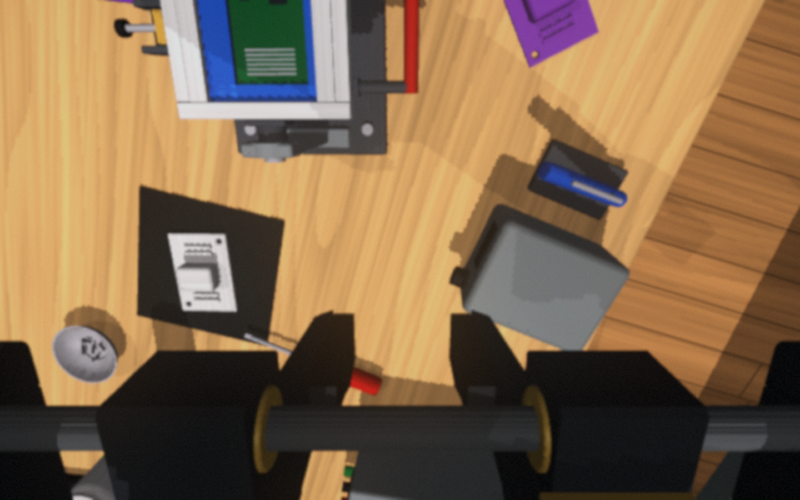

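View pics/t31.png

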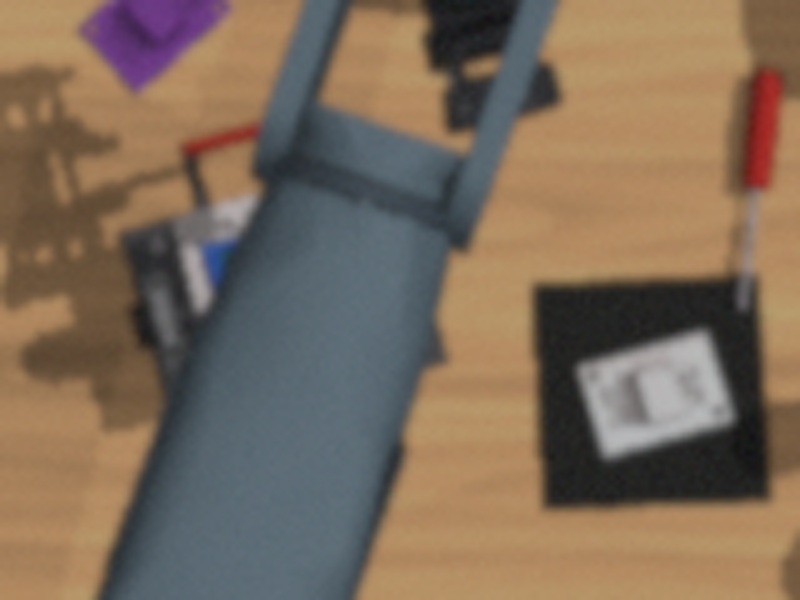

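View pics/s31.png

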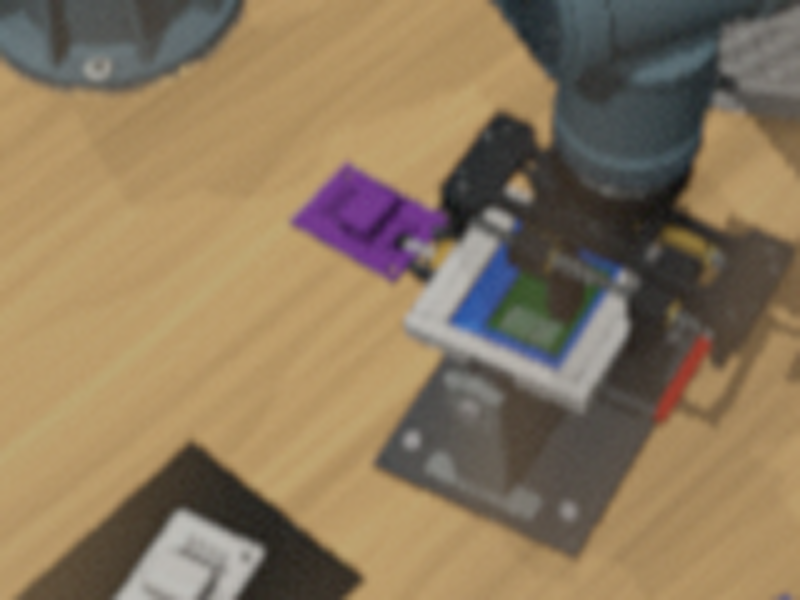

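The top view puts the lid centre at (657,392) against mat centre (652,392), about 4 mm off. The frame is turned over with the red bar on the far side and the carrier still in it, and the gripper is clear. Handing in.

>>> arm_command --rows '[{"dx": 0, "dy": 0, "dz": 0, "spin": 0}, {"dx": 0, "dy": 0, "dz": 0, "spin": 0}]'

```text
t: 32.02
position: [717.3, -137.5, 324.1]
tool_rot: [-1.878, -2.494, 0.12]
ft_force: [-0.8, -0.3, 0.8]
grip_width: 35.2
```

Run:
```python
from h import *
info(); print(arm.hand_in())
```

```text
t 32.02 pos [ 717.3 -137.5  324.1] F [-0.8 -0.3  0.8] M [-0.01 -0.19 -0.04] w 35.2
toolX [-0.277  0.96  -0.032] toolY [ 0.959  0.274 -0.072] toolZ [-0.06  -0.051 -0.997] j [-0.32  0.52  0.93 -0.07  1.73 -0.61]
the job is handed in; nothing more can be done
None
```

I did the whole job in the order asked and handed it in at 32 s.

- **Lid:** I lifted it straight up off the dowels at about 2 N. It lies right way up on the mat, about 4 mm from the middle in the last top view.
- **Latch:** The carrier was already snapped in. The bolt nose showed above the plate, and pressing with up to 17.6 N moved nothing.
- **Tug:** I pulled the blue grip fin up; it rose about 1 mm, which is the play, and then held. The force was about 14 N, with one reading of 16.5 N, slightly over the 10–15 N asked and well below the 30 N that would strain the bolt.
- **Turning:** I swung the frame by the red bar to a hard stop, where it held 21–25 N without moving. Then I let go and backed away. The last pictures show the carrier still in the frame, solder side up, and the other things in view where they were.

**Disagreements and gaps:**
- The fingertips really end about 35 mm short of the reported TCP. My first close on the dome therefore shut above it without touching, and I found the right heights by camera and by feel.
- The tool drifted by up to about 5° of tilt during the swing. It had no visible effect.
- After release I checked by camera only that the frame stayed at its stop; the arm hid part of it in the top view.

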